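Load the sample changer

ROBOT

A 7-joint arm with a two-finger parallel gripper is mounted at the origin on the work surface. World frame = base frame: x ahead of the robot, y to its left, z up, the work surface at z = 0. Lengths are in m, angles in rad, forces in N, time in s.
With the tool pointing down it reaches from about 0.4 to 0.85 m from the base axis. Payload 4.5 kg.
Tool frame: the origin (TCP) lies on the centre line of the jaws, within the pads' length; the fingertips stand 25 mm ahead of it and the grasp point (between the pads) lies 6 mm ahead of it; x points along the fingers, y is the direction in which the jaws open and shut, and the axes are right-handed (so a half turn about x gives the same grasp; the last joint's range is limited). The gripper opens to 88 mm and grips with 3 to 60 N. Pads are 18 mm wide; open, the fingers measure 123 mm over their backs; the gripper's body (75 mm by 187 mm) begins 45 mm behind the grasp point.
Start: joints at [-1.227, 0.689, -0.195, 1.565, 0.157, 0.902, -0.215], TCP at [0.191, 0.595, 0.264] pointing down, gripper open.
Joint ranges: [-3.01, 3.01], [-0.46, 2.08], [-1.47, 1.51], [0.13, 2.56], [-1, 4.14], [0.04, 2.09], [-2.66, 2.66]. Speed limits (rad/s): [2.57, 2.57, 3.14, 3.14, 3.14, 3.14, 3.14].

INTERFACE

Orientations are given as a rotation vector (axis times angle).
In Python, from station import env, imaging gives the robot as it stands. The module is installed in compiled form; this text tells all that it offers.
- The arm moves only by the tool send_rows, never from a script. Its argument "steps" is one flat list of numbers, 5 for each row, row after row: the closure, from 0 (fully open) to 1 (shut), then the shift along the tool's x, y, z scaled (see below), then the turn about the tool's x scaled (see below). A call has exactly 5 rows; each row shifts and turns the pose as measured when the row begins, along the tool's axes as they then stand; what a row does not reach is not made up. The controller multiplies each number of a shift by 60 mm and each number of a turn by 6 degrees. A row lasts 1/8 s, in which the tool goes at most 62.5 mm and 10.7 degrees, less where a joint would pass 70% of its speed; a pose out of reach is approached as far as the arm can. A call with a number of a shift or a turn outside -1 to 1 is refused whole. A call with a gripper value outside its range is refused whole. The fingers move at their own pace and stop on an object; the grip force is fixed at half the most. Time passes only in rows, so rows that do not move let the fingers close, or fill a call up. It gives the time, the measured TCP pose, the force and the opening at its end, in the units of the state.
- env.get_obs(): the state, without advancing time (a new reading comes with each control period).
- imaging.get_image(name): name is "scene" or "top" or "wrist"; returns the picture (420x560x3 uint8, red, green, blue); there is no depth.
- imaging.calibration(name): a dict with "camera_matrix" (3x3 intrinsics, pixels), "k1" (the pictures are not rectified: a ray, as slopes to the right and down, at radius r is drawn at 1 + k1 r^2 times it, then the intrinsics apply), "rvec" (rotation vector, rad) and "tvec" (3), from world to camera coordinates, as OpenCV has them. Camera axes: x right, y down, z forward; pixel columns grow to the right and rows downward; lengths in m; the calibration is good to about 2 mm. A picture is of the moment at which its call begins: read the wrist's pose just before it. calibration takes no time and is no camera call; for the wrist camera it gives the pose at the moment of the call.
- env.close_job(): hands the job in, once; it reports no verdict.
The state is a dict: "time": time; "joints": joint angles; "qvel": joint speeds; "joint_efforts": joint torques, N m; "ee_pos": TCP position; "eef_rot": TCP orientation; "wrist_force": force on the tool from outside, world axes, zero at the start; "moment": the same for the moment, N m; "grip_width": finger opening in m.
Only numpy, scipy, OpenCV 4.12 (cv2) and the standard library are available. Lean on these libraries where they do the work, as an engineer would, in place of code of your own. Each camera call takes 0.05 s, during which the arm holds its last target.

TASK

Load all the white-capped vials into the sample changer through the window in its lid, one vial to a compartment: the black knob has to be pushed in before it will turn the carousel to the next position. Leave the red-capped vials in the tray, do not shift the other things on the bench, and finish with the changer turned back to closed (red sector under the window) and the knob sprung fully out.

Things in the scene. Friction and masses are not known exactly. Their poses are not given: they have to be found in the camera images.
- changer: sample changer, a fixed white box 256 x 256 mm, origin at the centre of its underside, x axis pointing from the knob to the window. Its clear smoked lid, top 52 mm above the bench, has a black knob in the middle and a square blue-framed window. Inside, a carousel turns with the knob
- closed_sector (a point): centre of the solid, red-topped closed sector of the carousel (top 46 mm above the bench), 92 mm from the axis; turns with it. Compartments 1 to 5 follow it on the same circle, 40 degrees apart, counter-clockwise seen from above; each about 37 mm wide and 46 mm radially, floor 42 mm below the lid's top
- changer_axis (a point): the vertical axis of knob and carousel, at the height of the lid's top
- window (a point): centre of the open window, at the height of the lid's top, 92 mm from the axis; 46 x 46 mm, sides parallel to the changer's x and y. A vial let go in it drops into the compartment below. It is narrower than two fingers holding a vial, so only the vial itself goes in
- carousel (a joint): angle of knob and carousel, rad, clockwise seen from above: 0 closed (red sector under the window), k x 0.698 (40 degrees) puts compartment k = 1 to 5 under it. Range -0.05 to 3.54. Locked while the knob is out, with about 3 degrees of play either way about each position; friction 0.05 N m
- knob (a joint): how far the knob is pushed in (m): 0 out, 0.010 fully in; a spring of 5 N (out) to 9 N (in) returns it. It must be in by at least 0.007 (better 0.009), and be held in, to turn; let go in line with a position it springs fully out, let go between two it stays in
- knob_grip (a point): point on the knob's axis in its grip bar, 37 mm above the lid's top when out. Bar 14 mm thick, 56 long, 32 high, its top 11 mm above this point, on a round skirt of 32 mm radius (skirt top 21 mm below this point). x axis along the bar, to its white-lined end, which points to the window when closed. Turns and sinks with the knob
- tray: blue pocket tray, fixed, 110 x 210 mm and 12 mm high, origin at the centre of its underside; eight square pockets 23 mm wide and 8 mm deep, at x = -25 and 25, y = -75, -25, 25 and 75 mm
- vial1_c (a point): white-capped square sample vial (may be absent), to be loaded; 20 mm square, 30 mm tall, 30 g or so; this point is its centre, half-way up, its z axis runs up to the cap. Starts upright in a tray pocket, its sides parallel to the tray's, with its upper 22 mm showing
- vial2_c (a point): white-capped square sample vial (may be absent), to be loaded; 20 mm square, 30 mm tall, 30 g or so; this point is its centre, half-way up, its z axis runs up to the cap. Starts upright in a tray pocket, its sides parallel to the tray's, with its upper 22 mm showing
- vial3_c (a point): white-capped square sample vial (may be absent), to be loaded; 20 mm square, 30 mm tall, 30 g or so; this point is its centre, half-way up, its z axis runs up to the cap. Starts upright in a tray pocket, its sides parallel to the tray's, with its upper 22 mm showing
- vial4_c (a point): white-capped square sample vial (may be absent), to be loaded; 20 mm square, 30 mm tall, 30 g or so; this point is its centre, half-way up, its z axis runs up to the cap. Starts upright in a tray pocket, its sides parallel to the tray's, with its upper 22 mm showing
- vial5_c (a point): white-capped square sample vial (may be absent), to be loaded; 20 mm square, 30 mm tall, 30 g or so; this point is its centre, half-way up, its z axis runs up to the cap. Starts upright in a tray pocket, its sides parallel to the tray's, with its upper 22 mm showing
- red1_c (a point): red-capped square vial, to be left in the tray; 20 mm square, 30 mm tall, 30 g or so; this point is its centre, half-way up, its z axis runs up to the cap. Starts upright in a tray pocket, its sides parallel to the tray's, with its upper 22 mm showing
- red2_c (a point): red-capped square vial, to be left in the tray; 20 mm square, 30 mm tall, 30 g or so; this point is its centre, half-way up, its z axis runs up to the cap. Starts upright in a tray pocket, its sides parallel to the tray's, with its upper 22 mm showing
- wash_bottle: bystander: white bottle with blue cap, 66 mm wide, 150 mm tall; origin at the centre of its underside
- beaker: bystander: clear beaker, 72 mm wide, 85 mm tall; origin at the centre of its underside
- jar: bystander: amber jar, 48 mm wide, 60 mm tall; origin at the centre of its underside
- lid_a: bystander: loose white lid, 48 mm wide, 12 mm high; origin at the centre of its underside
- lid_b: bystander: another loose white lid, 48 mm wide, 12 mm high; origin at the centre of its underside
- notebook: bystander: paper notebook 140 x 100 x 12 mm; origin at the centre of its underside

How it is judged:
By the outcome, as a careful person would: the job done as asked, in the order asked, and still so for the second after the job is handed in, with the robot touching nothing.
Of vial1, vial2, vial3, vial4, vial5 only 3 to 5 are there at a start; the rules pass over those that are not, and their reading is None.
At some moment in a run one of vial1, vial2, vial3, vial4, vial5 may be knocked a few centimetres aside while the robot is not near it.
Once in a run the grip may slacken for a moment while it holds something.
It also fails if it takes over 210 s, if anything falls off the work surface, if the arm or the gripper's body presses on something with over 40 N, if the wrist force passes 120 N, or if a joint passes its speed limit or range.

## Working session

There is one attempt and no reset: what is moved stays moved. The work goes in short steps, Python scripts to look and compute and a tool call to move; the robot and the scene stay as the last step left them, time stands still between calls to the robot, and variables do not carry over. Pictures are saved under pics/ and viewed, and the job is handed in when it is done.

Besides the shell and the picture viewer there is one more tool, called by a JSON object that holds its "method" and its "body". send_rows: Moves the arm, as the interface text tells. Its arguments: {"type":"object","properties":{"steps":{"type":"array"}},"required":["steps"]}

```bash
mkdir -p pics
cat > h.py <<'E'
import numpy as np, cv2
from station import env, imaging
def save(n,f):
    im=imaging.get_image(n); cv2.imwrite('pics/'+f,im[:,:,::-1]); return im
def ray(n,uv):
    c=imaging.calibration(n);K=np.array(c['camera_matrix']);k1=c['k1']
    R=cv2.Rodrigues(np.array(c['rvec'],float))[0];t=np.array(c['tvec'],float).ravel()
    p=cv2.undistortPoints(np.array([[uv]],float),K,np.array([k1,0,0,0,0.]))[0,0]
    return -R.T@t, R.T@np.array([p[0],p[1],1])
def onz(n,uv,z):
    o,d=ray(n,uv); return (o+d*(z-o[2])/d[2])
def proj(n,P):
    c=imaging.calibration(n)
    return cv2.projectPoints(np.array(P,float).reshape(-1,1,3),np.array(c['rvec'],float),np.array(c['tvec'],float),np.array(c['camera_matrix']),np.array([c['k1'],0,0,0,0.]))[0].reshape(-1,2)
def st():
    o=env.get_obs();R=cv2.Rodrigues(np.array(o['eef_rot'],float))[0]
    print('t',round(o['time'],2),'p',np.round(o['ee_pos'],4),'grip',round(o['grip_width'],4),'F',np.round(o['wrist_force'],1))
    print('R',np.round(R,3).tolist(),'q',np.round(o['joints'],2)); return np.array(o['ee_pos']),R
E
python3 - <<'E'
from h import *
st()
for n in ['scene','top','wrist']:
    save(n,n+'0.png'); c=imaging.calibration(n);print(n,np.round(c['camera_matrix'],1).tolist(),c['k1'],c['rvec'],c['tvec'])
E
```

```text
t 0.0 p [0.1904 0.5947 0.2629] grip 0.0881 F [-0.3  0.2  0.9]
R [[-0.0, 0.305, 0.952], [-0.002, 0.952, -0.305], [-1.0, -0.002, 0.0]] q [-1.23  0.69 -0.19  1.57  0.16  0.9  -0.22]
scene [[429.9, 0.0, 278.0], [0.0, 429.9, 209.8], [0.0, 0.0, 1.0]] -0.07435043709741088 [ 0.98961042  2.50323327 -1.00593994] [ 0.35173444 -0.27373554  1.37767535]
top [[395.8, 0.0, 285.6], [0.0, 395.8, 206.3], [0.0, 0.0, 1.0]] -0.0008402662319952409 [ 2.19689633 -2.16833492  0.1484531 ] [0.09187165 0.6056336  0.82963868]
wrist [[339.9, 0.0, 285.6], [0.0, 339.9, 208.2], [0.0, 0.0, 1.0]] -0.018829482642425916 [-2.34633586 -1.71193699 -0.24160276] [-0.62499511 -0.03804481  0.38868256]
```

View pics/scene0.png

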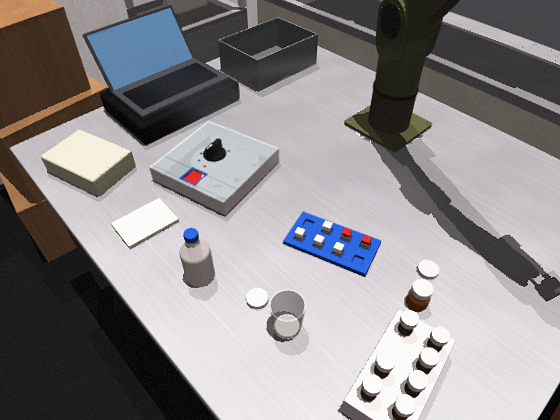

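View pics/top0.png

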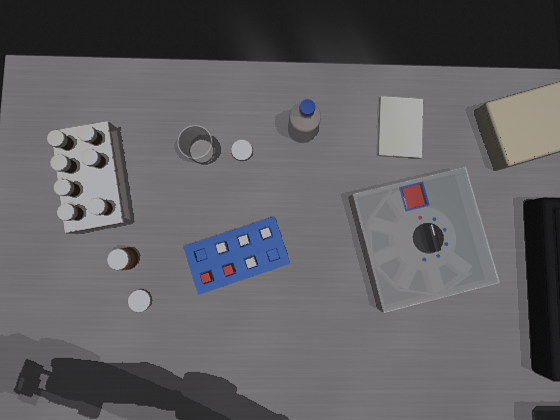

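View pics/wrist0.png

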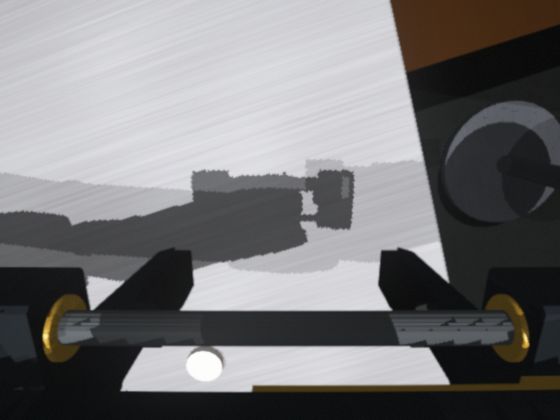

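Scene and top both show four white vials: top view at about (221,247), (243,240), (265,232) and (250,262). Two red caps sit at (206,277) and (228,269). The changer is at (425,240), with its window at (414,196).

Run:
```python
from h import *
im=cv2.imread('pics/top0.png')
cv2.imwrite('pics/topc.png',cv2.resize(im[160:320,340:510],None,fx=3.7,fy=3.7,interpolation=cv2.INTER_CUBIC))
cv2.imwrite('pics/topt.png',cv2.resize(im[210:300,175:300],None,fx=6,fy=6,interpolation=cv2.INTER_CUBIC))
hsv=cv2.cvtColor(im,cv2.COLOR_BGR2HSV)
blue=cv2.inRange(hsv,(100,120,60),(130,255,255))
red=cv2.inRange(hsv,(0,120,80),(8,255,255))|cv2.inRange(hsv,(172,120,80),(180,255,255))
for nm,m in(('blue',blue),('red',red)):
    for c in cv2.findContours(m,cv2.RETR_EXTERNAL,cv2.CHAIN_APPROX_NONE)[0]:
        if cv2.contourArea(c)>5: print(nm,cv2.contourArea(c),cv2.minAreaRect(c))
m=blue.copy();m[:, :170]=0;m[:210]=0;m[:,300:]=0
c=max(cv2.findContours(m,cv2.RETR_EXTERNAL,cv2.CHAIN_APPROX_NONE)[0],key=cv2.contourArea)
box=cv2.boxPoints(cv2.minAreaRect(c));print(box)
W=np.array([onz('top',b,0.012) for b in box]);print(W, W.mean(0)); 
for i in range(4):
    d=W[(i+1)%4]-W[i];print(np.linalg.norm(d),np.degrees(np.arctan2(d[1],d[0])))
w=cv2.inRange(hsv,(0,0,170),(180,60,255))
for c in cv2.findContours(w,cv2.RETR_EXTERNAL,cv2.CHAIN_APPROX_NONE)[0]:
    a=cv2.contourArea(c)
    if 40<a<400:
        r=cv2.minAreaRect(c)[0]
        if 180<r[0]<300 and 215<r[1]<290:print('white',a,r,onz('top',r,0.038))
```

```text
blue 4715.5 ((236.10000610351562, 254.8000030517578), (50.280216217041016, 97.0819320678711), 71.56504821777344)
blue 544.0 ((413.9706115722656, 195.88238525390625), (24.496097564697266, 24.253562927246094), 75.96376037597656)
blue 149.5 ((307.0, 106.0), (14.0, 14.0), 0.0)
red 67.5 ((205.25001525878906, 277.25), (8.854375839233398, 9.17060375213623), 71.56504821777344)
red 68.5 ((227.85000610351562, 269.5500183105469), (9.17060375213623, 8.854375839233398), 71.56504821777344)
red 331.5 ((413.1769714355469, 196.31536865234375), (20.873977661132812, 17.89198112487793), 74.74488067626953)
[[182.1     246.29999]
 [274.2     215.59999]
 [290.1     263.30002]
 [198.      294.     ]]
[[0.51546156 0.32361679 0.012     ]
 [0.58528334 0.1242198  0.012     ]
 [0.48120459 0.08797727 0.012     ]
 [0.41372154 0.28574294 0.012     ]] [0.49891776 0.2053892  0.012     ]
0.21126817898902445 -70.7015478788919
0.11020847387128177 -160.8007510053581
0.20896224852893536 108.84104250170743
0.10856085378009472 20.4183431838114
white 54.5 (250.4000244140625, 262.20001220703125) [0.48365594 0.17316287 0.038     ]
white 47.5 (220.58621215820312, 247.46551513671875) [0.51392065 0.23678407 0.038     ]
white 53.0 (243.25003051757812, 239.75003051757812) [0.53077814 0.18929992 0.038     ]
white 52.0 (265.3000183105469, 232.40003967285156) [0.54696976 0.14274589 0.038     ]
```

View pics/topc.png

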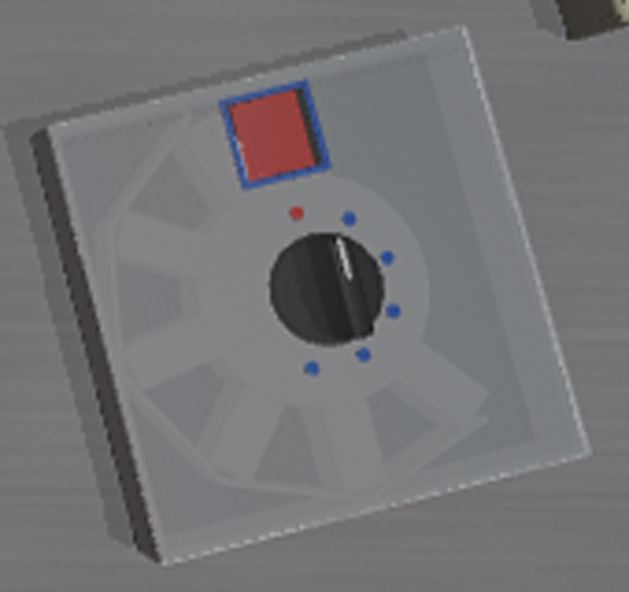

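View pics/topt.png

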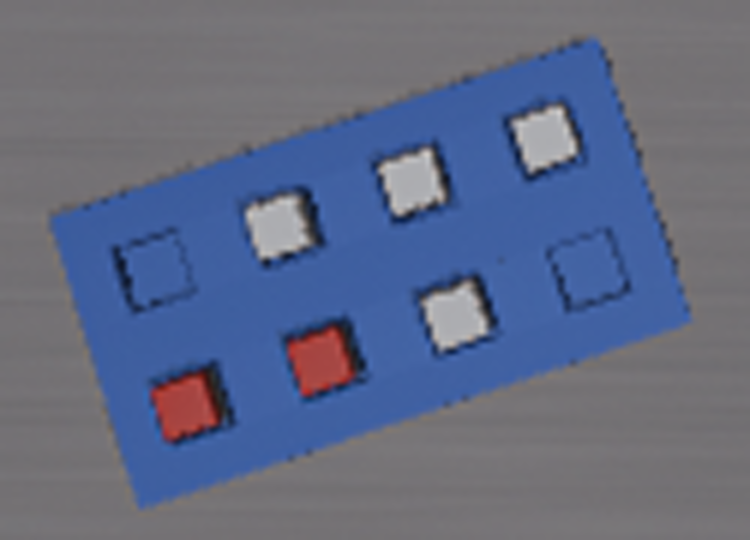

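```bash
cat >> h.py <<'E'
def plan(target,phi_deg=None):
    """print shift in tool axes (units of rows: /60mm) and turn (/6deg) to reach TCP target with tool y at phi (mod 180)"""
    p,R=st(); d=R.T@(np.array(target)-p); 
    ph=np.degrees(np.arctan2(R[1,1],R[0,1]))
    s='shift mm %s units %s phi %.1f'%(np.round(d*1e3,1),np.round(d/.06,2),ph)
    if phi_deg is not None:
        e=(phi_deg-ph+90)%180-90; s+=' turn(tool,deg) %.1f units %.2f'%(-e,-e/6)
    print(s)
E
python3 - <<'E'
from h import *
cr=np.array([[48,128],[465,28],[588,455],[162,562]])/3.7+[340,160]
W=np.array([onz('top',c,.052) for c in cr]);print(W,W.mean(0))
for i in range(4):
    d=W[(i+1)%4]-W[i];print(np.linalg.norm(d),np.degrees(np.arctan2(d[1],d[0])))
print('win',onz('top',(413.97,195.88),.052))
wc=np.array([[219,101],[305,81],[329,168],[245,188]])/3.7+[340,160]
V=np.array([onz('top',c,.052) for c in wc]);print('win2',V.mean(0))
print('sk',onz('top',np.array([326,289])/3.7+[340,160],.068))
for u in [(250.4,262.2),(220.59,247.47),(243.25,239.75),(265.3,232.4),(205.25,277.25),(227.85,269.55)]: print(onz('top',u,.034))
print(proj('scene',[[*W.mean(0)[:2],.1]]))
for n in('scene','top'):print(ray(n,(280,210))[0])
for n,u in (('beaker',(195,140)),('bottle',(305,118)),('jar',(122,258)),('lida',(139,300)),('lidb',(242,150))):print(n,onz('top',u,.03))
# changer red dot + scene check of vial whites
im=cv2.imread('pics/scene0.png');cv2.imwrite('pics/sc.png',cv2.resize(im[110:280,140:400],None,fx=3,fy=3,interpolation=cv2.INTER_CUBIC))
E
```

```text
[[ 0.6293751  -0.04310204  0.052     ]
 [ 0.69244282 -0.28963187  0.052     ]
 [ 0.44605371 -0.35188265  0.052     ]
 [ 0.38482036 -0.10587428  0.052     ]] [ 0.538173   -0.19762271  0.052     ]
0.2544690400593402 -75.65024150337373
0.25413137207647984 -165.820817242904
0.2535145776467461 103.97731919445981
0.2524824204773226 14.395880362337527
win [ 0.62866825 -0.17470971  0.052     ]
win2 [ 0.627739   -0.17518558  0.052     ]
sk [ 0.53823486 -0.1966935   0.068     ]
[0.48350888 0.17338395 0.034     ]
[0.51390716 0.2372974  0.034     ]
[0.53085376 0.18959726 0.034     ]
[0.5471219  0.14282324 0.034     ]
[0.45109215 0.2677211  0.034     ]
[0.46760707 0.22068553 0.034     ]
[[212.21762635 143.14785044]]
[1.03723353 0.6037916  0.81007403]
[0.51478712 0.12638137 0.88462127]
beaker [0.74776313 0.30036547 0.03      ]
bottle [0.80283539 0.0588271  0.03      ]
jar [0.489374   0.44474541 0.03      ]
lida [0.40249274 0.40487703 0.03      ]
lidb [0.72737294 0.19705231 0.03      ]
```

View pics/sc.png

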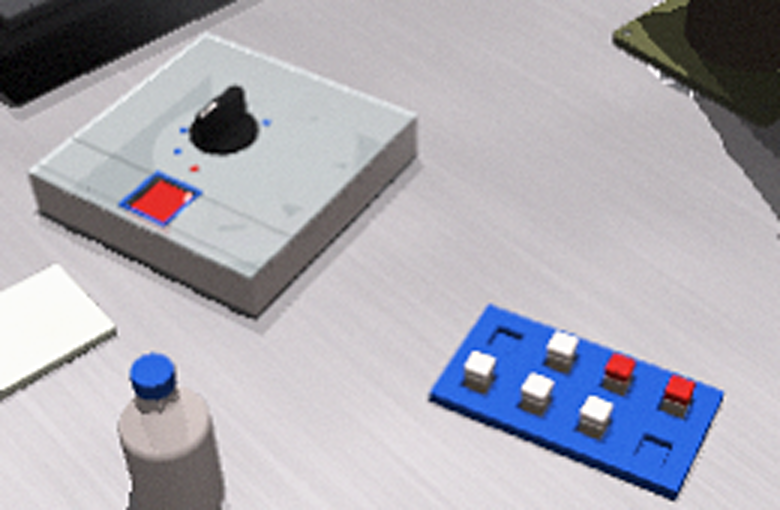

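```bash
cat >> h.py <<'E'
def rows(target,phi=None,n=5,half=True):
    """split the remaining shift (and turn) equally over n rows, each in the tool axes at its start"""
    p,R=st(); ph=np.degrees(np.arctan2(R[1,1],R[0,1])); t=0
    if phi is not None:
        t=-((phi-ph+90)%180-90) if half else -((phi-ph+180)%360-180)
    d=np.array(target)-p; dt=t/n
    print('phi %.2f turn %.1f dist mm %s'%(ph,t,np.round(d*1e3,1)))
    for i in range(n):
        Ri=R@cv2.Rodrigues(np.array([np.radians(dt*i),0,0]))[0]
        print(np.round(np.r_[Ri.T@(d/n)/.06,dt/6],2).tolist())
E
python3 - <<'E'
from h import *
rows([.538,-.197,.27],104.2,18)
E
```

```text
t 0.15 p [0.1904 0.5948 0.2631] grip 0.0884 F [ 0.3  0.1 -1.2]
R [[-0.0, 0.305, 0.952], [-0.001, 0.952, -0.305], [-1.0, -0.001, 0.0]] q [-1.23  0.69 -0.19  1.57  0.16  0.9  -0.22]
phi 72.26 turn -31.9 dist mm [ 347.6 -791.8    6.9]
[-0.01, -0.6, 0.53, -0.3]
[-0.01, -0.62, 0.51, -0.3]
[-0.01, -0.63, 0.49, -0.3]
[-0.01, -0.65, 0.47, -0.3]
[-0.01, -0.66, 0.45, -0.3]
[-0.01, -0.67, 0.43, -0.3]
[-0.01, -0.69, 0.41, -0.3]
[-0.01, -0.7, 0.39, -0.3]
[-0.01, -0.71, 0.37, -0.3]
[-0.01, -0.72, 0.34, -0.3]
[-0.01, -0.73, 0.32, -0.3]
[-0.01, -0.74, 0.3, -0.3]
[-0.01, -0.75, 0.28, -0.3]
[-0.01, -0.76, 0.25, -0.3]
[-0.01, -0.77, 0.23, -0.3]
[-0.01, -0.77, 0.2, -0.3]
[-0.01, -0.78, 0.18, -0.3]
[-0.01, -0.79, 0.16, -0.3]
```

{"method": "send_rows", "body": {"steps": [0,0,-0.5,0.8,0,0,0,-0.5,0.8,0,0,0,-0.7,0.7,0,0,0,-0.7,0.5,-0.3,0,0,-0.7,0.5,-0.3]}}

```text
time: 0.78
ee_pos: [0.3255, 0.3555, 0.261]
eef_rot: [0.187, 1.565, -0.186]
wrist_force: [0.3, 0.3, 0.2]
grip_width: 0.0878
```

{"method": "send_rows", "body": {"steps": [0.3,0,-0.8,0.3,-0.5,0.5,0,-0.8,0.3,-0.5,0.6,0,-0.8,0.3,-0.5,0.6,0,-0.8,0.2,-0.5,0.6,0,-0.8,0.2,-0.5]}}

```text
time: 1.4
ee_pos: [0.3731, 0.0986, 0.2606]
eef_rot: [-0.024, 1.571, 0.026]
wrist_force: [1.8, 0.3, 0.2]
grip_width: 0.0403
```

Run:
```python
from h import *
rows([.538,-.197,.20],104.2,5)
```

```text
t 1.4 p [0.3731 0.0986 0.2606] grip 0.0403 F [1.8 0.3 0.2]
R [[-0.0, -0.032, 0.999], [0.001, 0.999, 0.032], [-1.0, 0.001, -0.0]] q [-0.12  0.42 -0.37  2.24  0.29  0.53  0.89]
phi 91.83 turn -12.4 dist mm [ 164.9 -295.6  -60.6]
[0.2, -1.0, 0.52, -0.41]
[0.2, -1.02, 0.47, -0.41]
[0.2, -1.04, 0.43, -0.41]
[0.2, -1.06, 0.38, -0.41]
[0.2, -1.08, 0.34, -0.41]
```

{"method": "send_rows", "body": {"steps": [0.5,0.1,-0.9,0.6,-0.4,0.5,0.1,-0.9,0.6,-0.4,0.5,0.1,-1,0.5,-0.4,0.5,0.1,-1,0.5,-0.4,0.5,0.1,-1,0.4,-0.4]}}

```text
time: 2.02
ee_pos: [0.552, -0.1568, 0.2323]
eef_rot: [-0.195, 1.561, 0.199]
wrist_force: [0.2, 0.8, -0.0]
grip_width: 0.0443
```

Run:
```python
from h import *
rows([.538,-.197,.20],104.2,3)
save('wrist','w1.png');save('top','t1.png')
```

```text
t 2.02 p [ 0.552  -0.1568  0.2323] grip 0.0443 F [ 0.2  0.8 -0. ]
R [[0.001, -0.248, 0.969], [0.002, 0.969, 0.248], [-1.0, 0.002, 0.001]] q [ 0.46  0.69 -0.45  1.75  0.39  0.79  1.64]
phi 104.38 turn 0.2 dist mm [-14.  -40.2 -32.3]
[0.18, -0.2, -0.13, 0.01]
[0.18, -0.2, -0.13, 0.01]
[0.18, -0.2, -0.13, 0.01]
```

View pics/w1.png

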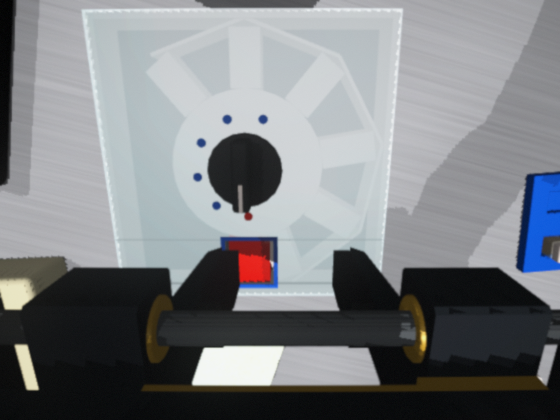

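Run:
```python
from h import *
im=cv2.imread('pics/w1.png');hsv=cv2.cvtColor(im,cv2.COLOR_BGR2HSV)
b=cv2.inRange(hsv,(100,120,60),(130,255,255)); b[:225]=0;b[300:]=0;b[:,300:]=0;b[:,:210]=0
x=cv2.findNonZero(b);r=cv2.minAreaRect(x);print(r,onz('wrist',r[0],.052))
for c in ([103.5,20.5],):pass
cor=[(83,11),(402,9),(382,294),(118,294)]
W=np.array([onz('wrist',c,.052) for c in cor]);print(np.round(W,4),W.mean(0))
k=cv2.inRange(im,(0,0,0),(60,60,60));k[:120]=0;k[225:]=0;k[:,:190]=0;k[:,300:]=0
c=max(cv2.findContours(k,0,1)[0],key=cv2.contourArea);e=cv2.minEnclosingCircle(c);print(e,onz('wrist',e[0],.068))
cv2.imwrite('pics/w1c.png',cv2.resize(im[110:300,180:320],None,fx=4,fy=3,interpolation=cv2.INTER_CUBIC))
```

```text
((249.0, 262.5), (49.0, 56.0), 90.0) [ 0.62964135 -0.18085479  0.052     ]
[[ 0.4479 -0.3546  0.052 ]
 [ 0.3875 -0.1089  0.052 ]
 [ 0.6319 -0.0456  0.052 ]
 [ 0.6946 -0.3008  0.052 ]] [ 0.54044936 -0.20246878  0.052     ]
((243.85427856445312, 172.7286376953125), 39.069087982177734) [ 0.54192362 -0.20211895  0.068     ]
```

View pics/w1c.png

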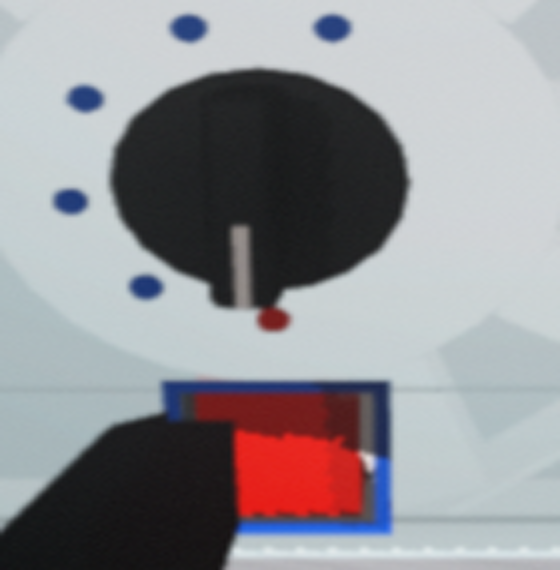

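{"method": "send_rows", "body": {"steps": [0.5,0.2,-0.2,-0.2,0,0.5,0.2,-0.2,-0.2,0,0.5,0,-0.1,-0.4,0,0.5,0,0,-0.4,0,0.5,0,0,0,0]}}

```text
time: 2.75
ee_pos: [0.482, -0.2107, 0.2027]
eef_rot: [-0.189, 1.569, 0.19]
wrist_force: [-0.3, 0.3, 0.2]
grip_width: 0.0441
```

Run:
```python
from h import *
rows([.539,-.199,.20],104.2,3)
save('wrist','w2.png');st()
```

```text
t 2.75 p [ 0.482  -0.2107  0.2027] grip 0.0441 F [-0.3  0.3  0.2]
R [[-0.006, -0.239, 0.971], [-0.0, 0.971, 0.239], [-1.0, 0.001, -0.006]] q [ 0.58  0.68 -0.42  1.91  0.44  0.65  1.69]
phi 103.81 turn -0.4 dist mm [57.  11.7 -2.7]
[0.01, -0.01, 0.32, -0.02]
[0.01, -0.01, 0.32, -0.02]
[0.01, -0.01, 0.32, -0.02]
t 2.8 p [ 0.4836 -0.2102  0.2029] grip 0.044 F [-0.2  0.2 -0.3]
R [[-0.004, -0.24, 0.971], [-0.0, 0.971, 0.24], [-1.0, 0.001, -0.004]] q [ 0.58  0.68 -0.43  1.91  0.44  0.65  1.69]
```

View pics/w2.png

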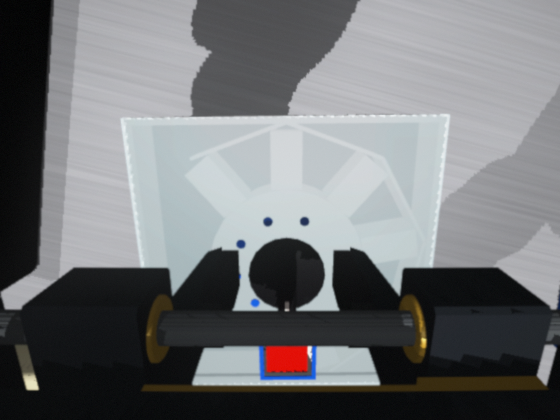

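Run:
```python
from h import *
im=save('wrist','w3.png');st()
print('skirt',onz('wrist',(287.5,272),.068),[onz('wrist',u,.052) for u in [(122,118),(449,115)]])
print('win',onz('wrist',(288,362),.052))
cv2.imwrite('pics/w3c.png',cv2.resize(im[220:330,220:350,::-1],None,fx=5,fy=5,interpolation=cv2.INTER_CUBIC))
g=cv2.cvtColor(im,cv2.COLOR_RGB2GRAY)
```

```text
t 2.85 p [ 0.485  -0.2098  0.2032] grip 0.0445 F [-0.  -0.  -1.3]
R [[-0.002, -0.24, 0.971], [0.0, 0.971, 0.24], [-1.0, 0.001, -0.002]] q [ 0.58  0.68 -0.43  1.91  0.44  0.65  1.69]
skirt [ 0.54055499 -0.19389638  0.068     ] [array([ 0.45166625, -0.34840642,  0.052     ]), array([ 0.38859269, -0.10239938,  0.052     ])]
win [ 0.64062731 -0.16840707  0.052     ]
```

View pics/w3c.png

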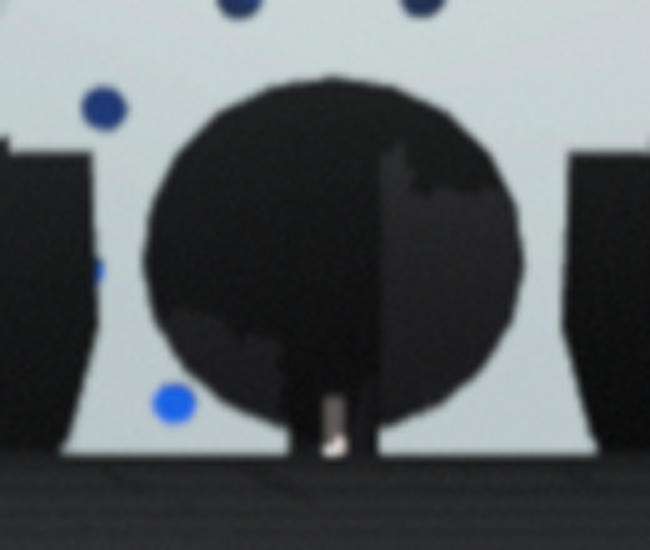

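{"method": "send_rows", "body": {"steps": [0.5,0,0,0.5,0,0.5,0,0,0.3,0,0.5,0.3,0,0.1,0,0.5,0.4,0,0,0,0.5,0.3,0,0,0]}}

```text
time: 3.48
ee_pos: [0.5432, -0.1931, 0.1404]
eef_rot: [-0.194, 1.558, 0.195]
wrist_force: [-1.0, -0.0, -0.2]
grip_width: 0.0439
```

Run:
```python
from h import *
rows([.538,-.197,.097],104.2,3)
```

```text
t 3.48 p [ 0.5432 -0.1931  0.1404] grip 0.0439 F [-1.  -0.  -0.2]
R [[0.004, -0.245, 0.969], [0.001, 0.969, 0.245], [-1.0, 0.0, 0.004]] q [ 0.48  0.82 -0.37  1.81  0.49  0.6   1.62]
phi 104.20 turn 0.0 dist mm [ -5.2  -3.9 -43.4]
[0.24, -0.01, -0.03, 0.0]
[0.24, -0.01, -0.03, 0.0]
[0.24, -0.01, -0.03, 0.0]
```

{"method": "send_rows", "body": {"steps": [0.5,0.2,-0.02,-0.06,0,0.5,0.2,-0.02,-0.03,0,0.5,0.2,0,0,0,0.5,0.1,0,0,0,0.5,0,0,0,0]}}

```text
time: 4.1
ee_pos: [0.537, -0.1963, 0.0936]
eef_rot: [-0.193, 1.561, 0.197]
wrist_force: [-0.4, 0.7, 1.0]
grip_width: 0.0439
```

Run:
```python
from h import *
rows([.538,-.197,.097],104.2,1)
```

```text
t 4.1 p [ 0.537  -0.1963  0.0936] grip 0.0439 F [-0.4  0.7  1. ]
R [[0.0, -0.246, 0.969], [0.002, 0.969, 0.246], [-1.0, 0.002, 0.001]] q [ 0.46  0.88 -0.32  1.85  0.53  0.5   1.59]
phi 104.26 turn 0.1 dist mm [ 1.  -0.7  3.4]
[-0.06, -0.02, 0.01, 0.01]
```

Close on the bar.

{"method": "send_rows", "body": {"steps": [1,0,0,0,0,1,0,0,0,0,1,0,0,0,0,1,0,0,0,0,1,0.08,0,0,0]}}

```text
time: 4.72
ee_pos: [0.5377, -0.1962, 0.0902]
eef_rot: [-0.194, 1.559, 0.196]
wrist_force: [-1.5, -0.1, 6.6]
grip_width: 0.014
```

{"method": "send_rows", "body": {"steps": [1,0.08,0,0,0,1,0.05,0,0,0,1,0.03,0,0,0,1,0,0,0,0,1,0,0,0,0]}}

```text
time: 5.35
ee_pos: [0.5377, -0.1962, 0.0862]
eef_rot: [-0.197, 1.558, 0.193]
wrist_force: [-1.7, 0.7, 7.1]
grip_width: 0.0134
```

Run:
```python
from h import *
rows([.538,-.197,.084],64.2,5)
save('scene','s1.png')
im=cv2.imread('pics/s1.png');cv2.imwrite('pics/s1c.png',cv2.resize(im[60:230,120:320],None,fx=3.5,fy=3.5,interpolation=cv2.INTER_CUBIC))
```

```text
t 5.35 p [ 0.5377 -0.1962  0.0862] grip 0.0134 F [-1.7  0.7  7.1]
R [[0.004, -0.246, 0.969], [-0.002, 0.969, 0.246], [-1.0, -0.003, 0.004]] q [ 0.45  0.89 -0.31  1.85  0.54  0.48  1.58]
phi 104.23 turn 40.0 dist mm [ 0.3 -0.8 -2.2]
[0.01, -0.0, 0.0, 1.33]
[0.01, -0.0, 0.0, 1.33]
[0.01, -0.0, 0.0, 1.33]
[0.01, -0.0, 0.0, 1.33]
[0.01, -0.0, 0.0, 1.33]
```

View pics/s1c.png

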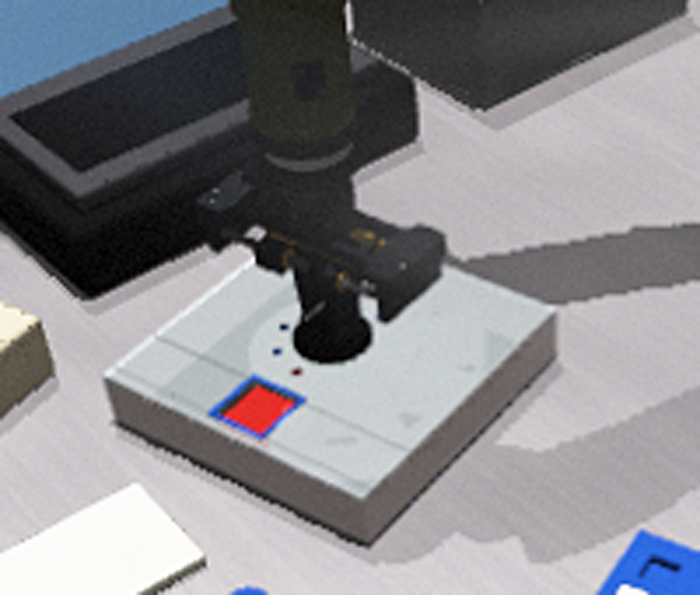

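{"method": "send_rows", "body": {"steps": [1,0.06,0,0,0,1,0.05,0,0,0,1,0.05,0,0,0,1,0.04,0,0,0,1,0,0,0,0]}}

```text
time: 6.02
ee_pos: [0.5376, -0.196, 0.0856]
eef_rot: [-0.201, 1.555, 0.187]
wrist_force: [-2.3, 0.0, 7.4]
grip_width: 0.0139
```

{"method": "send_rows", "body": {"steps": [1,0.15,0,0,0,1,0.15,0,0,0,1,0.15,0,0,0,1,0.15,0,0,0,1,0.15,0,0,0]}}

```text
time: 6.65
ee_pos: [0.5378, -0.1954, 0.0828]
eef_rot: [-0.219, 1.547, 0.168]
wrist_force: [-20.7, 6.0, 82.5]
grip_width: 0.0138
```

{"method": "send_rows", "body": {"steps": [1,0.03,0,0,0.3,1,0.03,0,0,0.8,1,0.03,0,0,0.9,1,0.03,0,0,0.9,1,0.03,0,0,0.9]}}

```text
time: 7.28
ee_pos: [0.5375, -0.1946, 0.0833]
eef_rot: [0.102, 1.541, -0.152]
wrist_force: [-4.2, 1.2, 21.6]
grip_width: 0.0136
```

Run:
```python
from h import *
rows([.538,-.197,.083],64.2,5)
```

```text
t 7.28 p [ 0.5375 -0.1946  0.0833] grip 0.0136 F [-4.2  1.2 21.6]
R [[0.023, 0.161, 0.987], [-0.034, 0.986, -0.161], [-0.999, -0.03, 0.028]] q [ 0.35  0.88 -0.16  1.88  0.41  0.38  1.27]
phi 80.70 turn 16.5 dist mm [ 0.5 -2.4 -0.3]
[0.0, -0.01, 0.0, 0.55]
[0.0, -0.01, 0.0, 0.55]
[0.0, -0.01, 0.0, 0.55]
[0.0, -0.01, 0.0, 0.55]
[0.0, -0.01, 0.0, 0.55]
```

{"method": "send_rows", "body": {"steps": [1,0.02,0,0,0.7,1,0.02,0,0,0.8,1,0.02,0,0,0.7,1,0.02,0,0,0.4,1,0.02,0,0,0.15]}}

```text
time: 7.9
ee_pos: [0.5376, -0.1942, 0.0835]
eef_rot: [0.337, 1.508, -0.382]
wrist_force: [-2.7, 0.5, 13.6]
grip_width: 0.0137
```

Run:
```python
from h import *
rows([.538,-.197,.083],64.2,5)
save('scene','s2.png')
im=cv2.imread('pics/s2.png');cv2.imwrite('pics/s2c.png',cv2.resize(im[60:230,120:320],None,fx=3.5,fy=3.5,interpolation=cv2.INTER_CUBIC))
```

```text
t 7.9 p [ 0.5376 -0.1942  0.0835] grip 0.0137 F [-2.7  0.5 13.6]
R [[0.025, 0.444, 0.895], [-0.036, 0.896, -0.444], [-0.999, -0.021, 0.038]] q [ 0.31  0.88 -0.09  1.89  0.29  0.36  1.09]
phi 63.60 turn -0.6 dist mm [ 0.4 -2.8 -0.5]
[0.0, -0.01, 0.01, -0.02]
[0.0, -0.01, 0.01, -0.02]
[0.0, -0.01, 0.01, -0.02]
[0.0, -0.01, 0.01, -0.02]
[0.0, -0.01, 0.01, -0.02]
```

View pics/s2c.png

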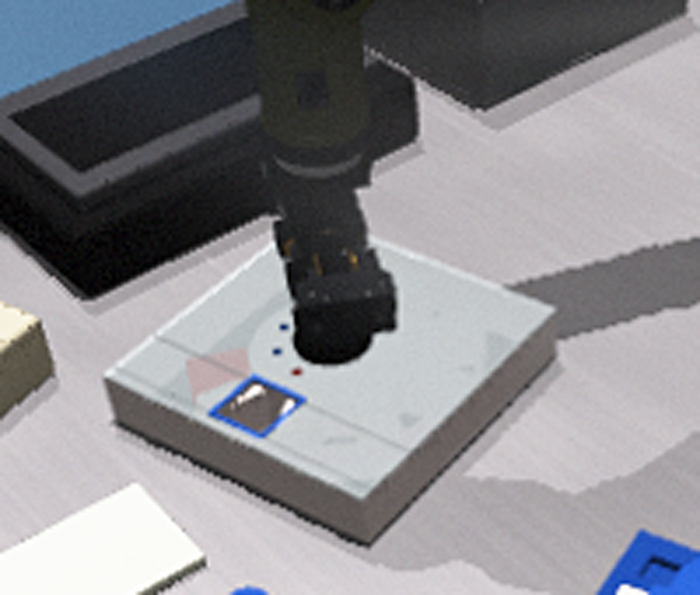

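{"method": "send_rows", "body": {"steps": [1,-0.06,0,0,-0.05,1,-0.06,0,0,-0.05,1,-0.06,0,0,0,1,-0.06,0,0,0,1,0,0,0,0]}}

```text
time: 8.57
ee_pos: [0.5375, -0.1942, 0.0933]
eef_rot: [0.33, 1.51, -0.374]
wrist_force: [-1.8, 0.6, 4.5]
grip_width: 0.0137
```

{"method": "send_rows", "body": {"steps": [0.5,0,0,0,0,0.5,0,0,0,0,0.5,0,0,0,0,0.5,-0.5,0,0,0,0.5,-1,0,0,0]}}

```text
time: 9.2
ee_pos: [0.5329, -0.1902, 0.1825]
eef_rot: [0.329, 1.518, -0.374]
wrist_force: [1.1, -0.1, 0.3]
grip_width: 0.044
```

Run:
```python
from h import *
rows([.484,.173,.16],19.3,8)
rows([.484,.173,.16],109.3,8)
```

```text
t 9.2 p [ 0.5329 -0.1902  0.1825] grip 0.044 F [ 1.1 -0.1  0.3]
R [[0.017, 0.435, 0.9], [-0.033, 0.9, -0.435], [-0.999, -0.022, 0.03]] q [ 0.34  0.72 -0.16  1.85  0.25  0.57  1.13]
phi 64.19 turn 44.9 dist mm [-48.9 363.2 -22.5]
[0.02, 0.64, -0.42, 0.94]
[0.02, 0.59, -0.48, 0.94]
[0.02, 0.54, -0.54, 0.94]
[0.02, 0.49, -0.59, 0.94]
[0.02, 0.43, -0.63, 0.94]
[0.02, 0.36, -0.67, 0.94]
[0.02, 0.3, -0.7, 0.94]
[0.02, 0.23, -0.73, 0.94]
t 9.2 p [ 0.5329 -0.1902  0.1825] grip 0.044 F [ 1.1 -0.1  0.3]
R [[0.017, 0.435, 0.9], [-0.033, 0.9, -0.435], [-0.999, -0.022, 0.03]] q [ 0.34  0.72 -0.16  1.85  0.25  0.57  1.13]
phi 64.19 turn -45.1 dist mm [-48.9 363.2 -22.5]
[0.02, 0.64, -0.42, -0.94]
[0.02, 0.68, -0.36, -0.94]
[0.02, 0.71, -0.29, -0.94]
[0.02, 0.73, -0.22, -0.94]
[0.02, 0.75, -0.15, -0.94]
[0.02, 0.76, -0.07, -0.94]
[0.02, 0.76, 0.0, -0.94]
[0.02, 0.76, 0.08, -0.94]
```

{"method": "send_rows", "body": {"steps": [0.66,0,0.7,-0.4,-0.9,0.66,0,0.8,-0.35,-0.9,0.66,0,0.8,-0.3,-0.9,0.66,0,0.8,-0.2,-0.9,0.66,0,0.8,-0.1,-0.9]}}

```text
time: 9.82
ee_pos: [0.5187, 0.0645, 0.1791]
eef_rot: [-0.049, 1.538, -0.002]
wrist_force: [0.7, -0.7, -0.4]
grip_width: 0.0299
```

{"method": "send_rows", "body": {"steps": [0.66,0.1,0.8,0,-0.9,0.66,0.1,0.6,0,-0.9,0.66,0.1,0.2,0,-0.9,0.66,0,0.1,0,-0.3,0.66,0,0,0,0]}}

```text
time: 10.45
ee_pos: [0.5062, 0.178, 0.158]
eef_rot: [-0.309, 1.522, 0.264]
wrist_force: [-0.3, -0.1, -0.4]
grip_width: 0.03
```

Run:
```python
from h import *
rows([.484,.173,.16],109.3,2)
im=save('top','t2.png')[:,:,::-1];cv2.imwrite('pics/t2c.png',cv2.resize(im[150:330,170:470],None,fx=2.6,fy=2.6,interpolation=cv2.INTER_CUBIC))
save('wrist','w4.png')
st()
```

```text
t 10.45 p [0.5062 0.178  0.158 ] grip 0.03 F [-0.3 -0.1 -0.4]
R [[0.034, -0.358, 0.933], [-0.023, 0.933, 0.359], [-0.999, -0.034, 0.024]] q [-0.29  0.73 -0.26  1.95  0.44  0.5   1.07]
phi 111.00 turn 1.7 dist mm [-22.2  -5.    2. ]
[-0.02, 0.03, -0.19, 0.14]
[-0.02, 0.02, -0.19, 0.14]
t 10.55 p [0.5065 0.1768 0.158 ] grip 0.03 F [0.2 0.1 0.1]
R [[0.035, -0.356, 0.934], [-0.024, 0.934, 0.357], [-0.999, -0.035, 0.024]] q [-0.29  0.73 -0.25  1.95  0.44  0.5   1.07]
```

View pics/t2c.png

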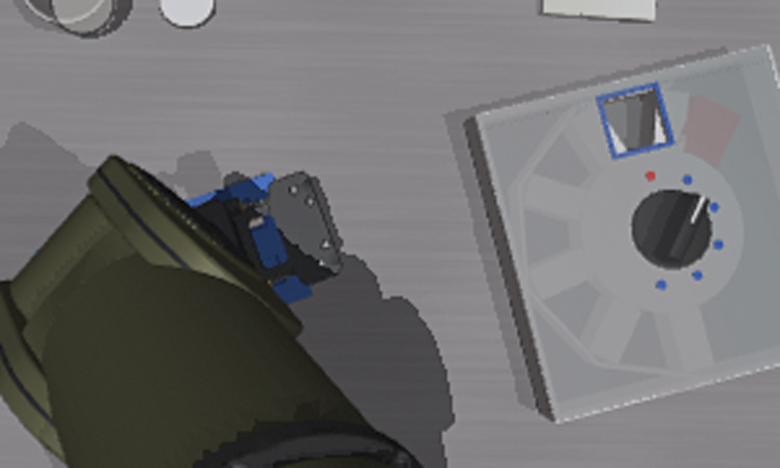

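View pics/w4.png

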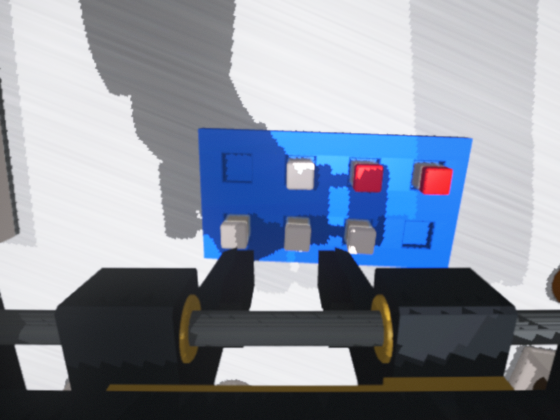

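Run:
```python
from h import *
for u in [(300,165),(436,180),(235,221),(297,222),(361,224)]: print(onz('wrist',u,.034))
rows([.4835,.1734,.08],109.3,4)
```

```text
[0.47638958 0.17217933 0.034     ]
[0.45093178 0.26760958 0.034     ]
[0.53434777 0.14184485 0.034     ]
[0.51772414 0.18609041 0.034     ]
[0.50146924 0.23160131 0.034     ]
t 10.55 p [0.5065 0.1768 0.158 ] grip 0.03 F [0.2 0.1 0.1]
R [[0.035, -0.356, 0.934], [-0.024, 0.934, 0.357], [-0.999, -0.035, 0.024]] q [-0.29  0.73 -0.25  1.95  0.44  0.5   1.07]
phi 110.89 turn 1.6 dist mm [-23.   -3.4 -78. ]
[0.32, 0.03, -0.1, 0.07]
[0.32, 0.03, -0.1, 0.07]
[0.32, 0.03, -0.1, 0.07]
[0.32, 0.03, -0.1, 0.07]
```

{"method": "send_rows", "body": {"steps": [0.66,0.1,0.03,-0.25,0.15,0.66,0.2,0.03,-0.12,0.1,0.66,0.4,0.03,-0.03,0,0.66,0.4,0.03,0,0,0.66,0.1,0,0,0]}}

```text
time: 11.18
ee_pos: [0.4871, 0.168, 0.0858]
eef_rot: [-0.278, 1.52, 0.228]
wrist_force: [-0.4, 0.1, 0.8]
grip_width: 0.0298
```

Run:
```python
from h import *
rows([.4832,.1736,.045],109.3,3)
save('wrist','w5.png')
```

```text
t 11.18 p [0.4871 0.168  0.0858] grip 0.0298 F [-0.4  0.1  0.8]
R [[0.04, -0.318, 0.947], [-0.025, 0.947, 0.319], [-0.999, -0.037, 0.03]] q [-0.38  0.84 -0.11  2.05  0.51  0.26  0.95]
phi 108.54 turn -0.8 dist mm [ -3.9   5.6 -40.8]
[0.22, 0.04, -0.02, -0.04]
[0.22, 0.04, -0.02, -0.04]
[0.22, 0.04, -0.02, -0.04]
```

View pics/w5.png

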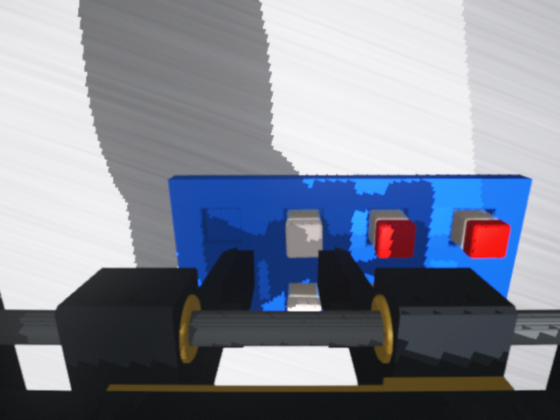

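{"method": "send_rows", "body": {"steps": [0.66,0,0.09,-0.04,-0.1,0.66,0.25,0.03,-0.02,0,0.66,0.25,0.01,-0.02,0,0.66,0.1,0,0,0,0.66,0,0,0,0]}}

```text
time: 11.85
ee_pos: [0.4836, 0.1742, 0.0525]
eef_rot: [-0.283, 1.513, 0.238]
wrist_force: [-0.4, 0.0, -1.2]
grip_width: 0.0302
```

Run:
```python
from h import *
rows([.4832,.1736,.045],109.3,3)
save('wrist','w6.png')
```

```text
t 11.85 p [0.4836 0.1742 0.0525] grip 0.0302 F [-0.4  0.  -1.2]
R [[0.046, -0.327, 0.944], [-0.021, 0.945, 0.328], [-0.999, -0.035, 0.037]] q [-0.43  0.91 -0.05  2.07  0.53  0.16  0.92]
phi 109.07 turn -0.2 dist mm [-0.4 -0.6 -7.5]
[0.04, -0.0, -0.0, -0.01]
[0.04, -0.0, -0.0, -0.01]
[0.04, -0.0, -0.0, -0.01]
```

View pics/w6.png

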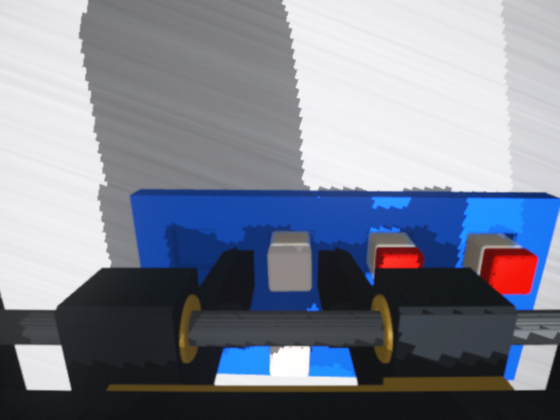

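{"method": "send_rows", "body": {"steps": [0.66,0.09,0.01,0,0,0.66,0.05,0,0,0,1,0,0,0,0,1,0,0,0,0,1,0,0,0,0]}}

```text
time: 12.52
ee_pos: [0.4846, 0.1749, 0.0449]
eef_rot: [-0.281, 1.51, 0.238]
wrist_force: [0.7, -0.1, 0.0]
grip_width: 0.0196
```

{"method": "send_rows", "body": {"steps": [1,-0.1,0,0,0,1,-0.2,0,0,0,1,-0.5,0,0,0,1,-0.7,0,0,0,1,-0.5,0,0,0]}}

```text
time: 13.15
ee_pos: [0.4774, 0.1766, 0.1689]
eef_rot: [-0.284, 1.513, 0.237]
wrist_force: [0.4, 0.2, -0.4]
grip_width: 0.02
```

Run:
```python
from h import *
rows([.627,-.1745,.13],104.2,8)
save('wrist','w7.png')
```

```text
t 13.15 p [0.4774 0.1766 0.1689] grip 0.02 F [ 0.4  0.2 -0.4]
R [[0.046, -0.327, 0.944], [-0.023, 0.944, 0.328], [-0.999, -0.037, 0.036]] q [-0.32  0.69 -0.24  2.03  0.45  0.45  0.99]
phi 109.08 turn 4.9 dist mm [ 149.6 -351.1  -38.9]
[0.11, -0.79, 0.05, 0.1]
[0.11, -0.79, 0.06, 0.1]
[0.11, -0.79, 0.07, 0.1]
[0.11, -0.79, 0.08, 0.1]
[0.11, -0.79, 0.09, 0.1]
[0.11, -0.79, 0.09, 0.1]
[0.11, -0.78, 0.1, 0.1]
[0.11, -0.78, 0.11, 0.1]
```

View pics/w7.png

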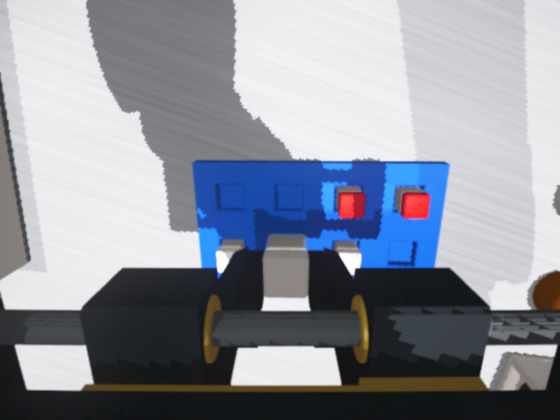

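{"method": "send_rows", "body": {"steps": [1,0,-0.8,0.05,0.1,1,0,-0.9,0.06,0.1,1,0.05,-0.9,0.08,0.1,1,0.1,-0.9,0.08,0.1,1,0.1,-0.9,0.1,0.1]}}

```text
time: 13.82
ee_pos: [0.5853, -0.0672, 0.1721]
eef_rot: [-0.246, 1.503, 0.209]
wrist_force: [-0.2, 0.7, -0.5]
grip_width: 0.0202
```

{"method": "send_rows", "body": {"steps": [1,0.1,-0.9,0.1,0.1,1,0.1,-0.8,0.2,0.1,1,0.1,-0.2,0.1,0.1,1,0.1,0,0,0,1,0,0,0,0]}}

```text
time: 14.45
ee_pos: [0.6408, -0.1785, 0.153]
eef_rot: [-0.216, 1.508, 0.178]
wrist_force: [-0.9, 0.5, -0.1]
grip_width: 0.0201
```

Run:
```python
from h import *
rows([.626,-.174,.11],104.2,4)
save('wrist','w8.png')
```

```text
t 14.45 p [ 0.6408 -0.1785  0.153 ] grip 0.0201 F [-0.9  0.5 -0.1]
R [[0.056, -0.249, 0.967], [-0.017, 0.968, 0.251], [-0.998, -0.031, 0.05]] q [ 0.4   0.87 -0.38  1.58  0.46  0.72  1.63]
phi 104.45 turn 0.2 dist mm [-14.8   4.5 -43. ]
[0.18, 0.04, -0.06, 0.01]
[0.18, 0.04, -0.06, 0.01]
[0.18, 0.04, -0.06, 0.01]
[0.18, 0.04, -0.06, 0.01]
```

View pics/w8.png

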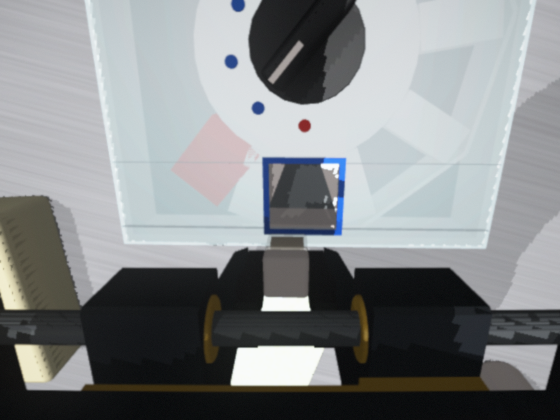

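Run:
```python
from h import *
im=cv2.imread('pics/w8.png');hsv=cv2.cvtColor(im,cv2.COLOR_BGR2HSV)
b=cv2.inRange(hsv,(100,120,60),(130,255,255)); b[:145]=0;b[245:]=0;b[:,360:]=0;b[:,:255]=0
r=cv2.minAreaRect(cv2.findNonZero(b));print(r,onz('wrist',r[0],.052));rows([.626,-.174,.11],104.2,4)
```

```text
((304.0, 196.0), (76.0, 82.0), 90.0) [ 0.62869523 -0.17141654  0.052     ]
t 14.5 p [ 0.6411 -0.1781  0.1534] grip 0.0196 F [-0.1  0.8 -0.9]
R [[0.057, -0.25, 0.967], [-0.017, 0.968, 0.251], [-0.998, -0.031, 0.051]] q [ 0.4   0.87 -0.38  1.58  0.46  0.72  1.63]
phi 104.48 turn 0.3 dist mm [-15.1   4.1 -43.4]
[0.18, 0.04, -0.07, 0.01]
[0.18, 0.04, -0.07, 0.01]
[0.18, 0.04, -0.07, 0.01]
[0.18, 0.04, -0.07, 0.01]
```

{"method": "send_rows", "body": {"steps": [1,0,0.08,-0.2,0,1,0.1,0.06,-0.05,0,1,0.3,0,0,0,1,0.3,0,0,0,1,0,0,0,0]}}

```text
time: 15.12
ee_pos: [0.6268, -0.1683, 0.108]
eef_rot: [-0.221, 1.507, 0.187]
wrist_force: [0.3, -1.3, -0.8]
grip_width: 0.0198
```

Run:
```python
from h import *
rows([.626,-.173,.082],104.2,2)
save('wrist','w9.png')
```

```text
t 15.12 p [ 0.6268 -0.1683  0.108 ] grip 0.0198 F [ 0.3 -1.3 -0.8]
R [[0.057, -0.258, 0.964], [-0.015, 0.966, 0.259], [-0.998, -0.029, 0.051]] q [ 0.38  0.92 -0.34  1.65  0.5   0.6   1.59]
phi 104.96 turn 0.8 dist mm [ -0.8  -4.7 -26. ]
[0.22, -0.03, -0.03, 0.06]
[0.22, -0.03, -0.03, 0.06]
```

View pics/w9.png

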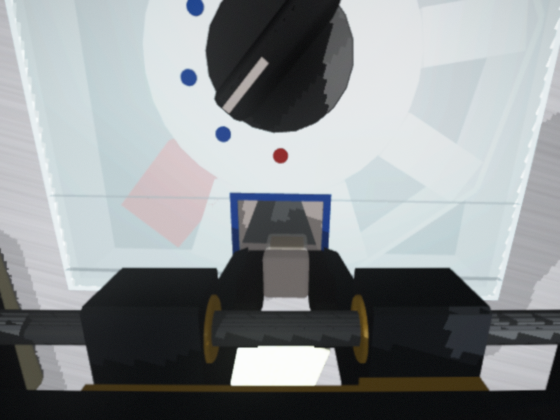

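{"method": "send_rows", "body": {"steps": [1,0,-0.06,-0.04,0.1,1,0.15,-0.01,-0.02,0,1,0.15,0,-0.02,0,1,0.08,0,0,0,1,0,0,0,0]}}

```text
time: 15.8
ee_pos: [0.6256, -0.1751, 0.0849]
eef_rot: [-0.212, 1.505, 0.177]
wrist_force: [0.9, -0.3, 0.4]
grip_width: 0.0195
```

Run:
```python
from h import *
rows([.626,-.173,.082],104.2,2)
save('wrist','w10.png')
```

```text
t 15.8 p [ 0.6256 -0.1751  0.0849] grip 0.0195 F [ 0.9 -0.3  0.4]
R [[0.06, -0.246, 0.967], [-0.015, 0.969, 0.247], [-0.998, -0.029, 0.054]] q [ 0.37  0.95 -0.32  1.66  0.52  0.55  1.57]
phi 104.24 turn 0.0 dist mm [ 0.4  2.1 -2.9]
[0.02, 0.02, 0.01, 0.0]
[0.02, 0.02, 0.01, 0.0]
```

View pics/w10.png

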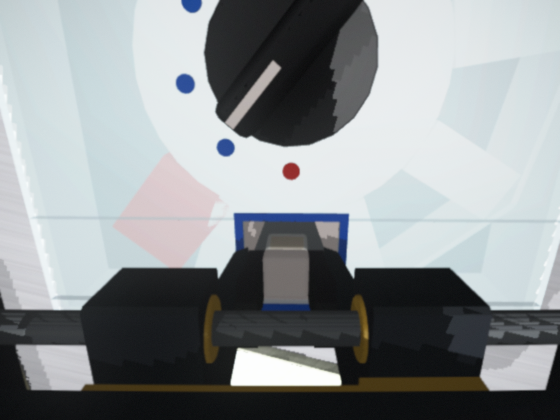

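{"method": "send_rows", "body": {"steps": [1,0.05,0.02,0,0,1,0,0.01,0,0,0.4,0,0,0,0,0.4,0,0,0,0,0.4,0,0,0,0]}}

```text
time: 16.48
ee_pos: [0.6262, -0.1731, 0.0828]
eef_rot: [-0.212, 1.502, 0.176]
wrist_force: [0.4, -0.2, 1.4]
grip_width: 0.0475
```

{"method": "send_rows", "body": {"steps": [0.4,-0.3,0,0,0,0.4,-0.5,0,0,0,0.4,-0.5,0,-0.5,0,0.5,0,0,-0.9,0,0.5,0,0,-0.3,0]}}

```text
time: 17.1
ee_pos: [0.523, -0.1971, 0.1624]
eef_rot: [-0.215, 1.495, 0.176]
wrist_force: [-0.6, 0.1, -0.5]
grip_width: 0.0442
```

Run:
```python
from h import *
rows([.538,-.197,.125],64.2,6)
im=save('top','t3.png')[:,:,::-1];cv2.imwrite('pics/t3c.png',cv2.resize(im[150:320,170:500],None,fx=2.4,fy=2.4,interpolation=cv2.INTER_CUBIC))
save('wrist','w11.png');im=save('scene','s3.png')[:,:,::-1];cv2.imwrite('pics/s3c.png',cv2.resize(im[60:280,120:400],None,fx=2.7,fy=2.7,interpolation=cv2.INTER_CUBIC))
```

```text
t 17.1 p [ 0.523  -0.1971  0.1624] grip 0.0442 F [-0.6  0.1 -0.5]
R [[0.069, -0.247, 0.966], [-0.017, 0.968, 0.249], [-0.997, -0.033, 0.063]] q [ 0.49  0.74 -0.35  1.92  0.52  0.49  1.6 ]
phi 104.33 turn 40.1 dist mm [ 15.    0.1 -37.4]
[0.11, -0.01, 0.03, 1.11]
[0.11, -0.0, 0.03, 1.11]
[0.11, 0.0, 0.03, 1.11]
[0.11, 0.01, 0.03, 1.11]
[0.11, 0.01, 0.03, 1.11]
[0.11, 0.01, 0.03, 1.11]
```

View pics/t3c.png

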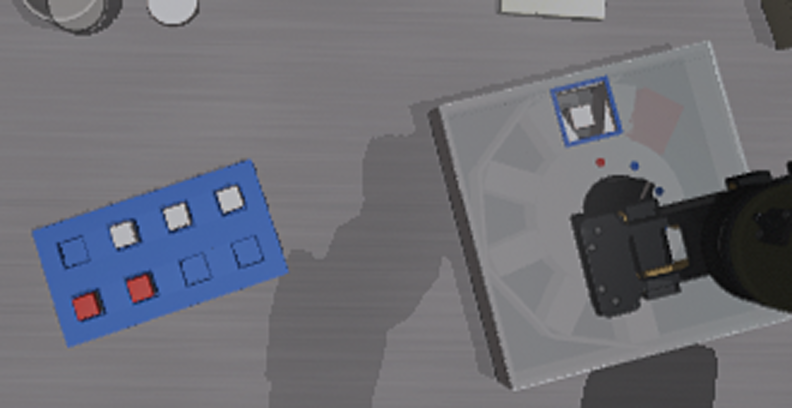

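View pics/w11.png

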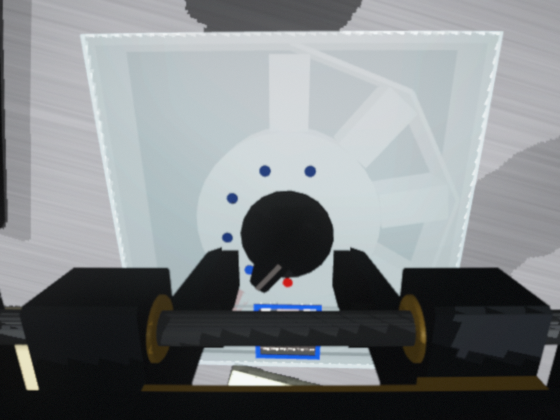

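View pics/s3c.png

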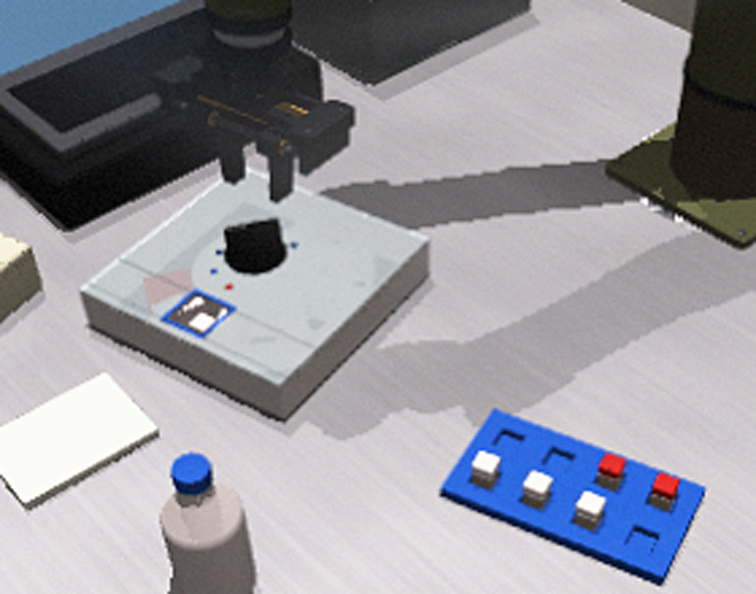

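{"method": "send_rows", "body": {"steps": [0.5,0,0,0,1,0.5,0,0,0,1,0.5,0,0,0,1,0.5,0,0,0,1,0.5,0,0,0,1]}}

```text
time: 17.88
ee_pos: [0.5369, -0.1919, 0.1651]
eef_rot: [0.218, 1.473, -0.219]
wrist_force: [0.6, -0.4, 0.0]
grip_width: 0.0438
```

{"method": "send_rows", "body": {"steps": [0.5,0,0,0,1,0.5,0,0,0,0.7,0.5,0.1,0,0,0,0.5,0.1,0,0,0,0.5,0,0,0,0]}}

```text
time: 18.5
ee_pos: [0.5456, -0.1881, 0.1537]
eef_rot: [0.363, 1.447, -0.344]
wrist_force: [-0.4, -0.1, -0.3]
grip_width: 0.0444
```

Run:
```python
from h import *
rows([.537,-.197,.095],64.2,3)
save('wrist','w12.png')
```

```text
t 18.5 p [ 0.5456 -0.1881  0.1537] grip 0.0444 F [-0.4 -0.1 -0.3]
R [[0.094, 0.44, 0.893], [-0.009, 0.898, -0.441], [-0.996, 0.033, 0.088]] q [ 0.36  0.76 -0.17  1.89  0.26  0.42  1.12]
phi 63.90 turn -0.3 dist mm [ -8.6  -8.9 -58.7]
[0.32, -0.08, -0.05, -0.02]
[0.32, -0.08, -0.05, -0.02]
[0.32, -0.08, -0.05, -0.02]
```

View pics/w12.png

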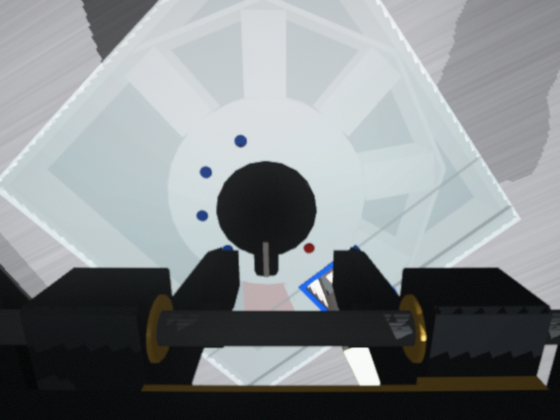

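{"method": "send_rows", "body": {"steps": [0.5,0,0,0,0,0.5,0,0,0,0,0.5,0,0,0,0,0.5,0,0,0,0,0.5,0,0,0,0]}}

```text
time: 19.18
ee_pos: [0.5457, -0.1886, 0.1542]
eef_rot: [0.363, 1.446, -0.344]
wrist_force: [-0.6, -0.7, -0.3]
grip_width: 0.044
```

Run:
```python
from h import *
rows([.537,-.197,.095],64.2,3)
o=env.get_obs();print(np.round(o['joint_efforts'],2),np.round(o['qvel'],4))
```

```text
t 19.18 p [ 0.5457 -0.1886  0.1542] grip 0.044 F [-0.6 -0.7 -0.3]
R [[0.095, 0.44, 0.893], [-0.01, 0.897, -0.441], [-0.995, 0.033, 0.089]] q [ 0.36  0.75 -0.17  1.89  0.26  0.42  1.12]
phi 63.89 turn -0.3 dist mm [ -8.7  -8.4 -59.2]
[0.32, -0.07, -0.05, -0.02]
[0.32, -0.07, -0.05, -0.02]
[0.32, -0.07, -0.05, -0.02]
[ 1.000e-02 -4.999e+01 -9.600e-01 -9.750e+00  1.000e-02 -2.900e-01
 -0.000e+00] [ 0.0009  0.0014  0.0005 -0.0003 -0.0002 -0.0006  0.0001]
```

{"method": "send_rows", "body": {"steps": [0.5,0,0,0,-1,0.5,0,0,0,-1,0.5,0,0,0,-1,0.5,0,0,0,-1,0.5,0,0,0,0]}}

```text
time: 19.8
ee_pos: [0.5456, -0.1887, 0.1544]
eef_rot: [0.013, 1.476, -0.027]
wrist_force: [-0.0, -0.3, 0.1]
grip_width: 0.0442
```

Run:
```python
from h import *
st()
```

```text
t 19.8 p [ 0.5456 -0.1887  0.1544] grip 0.0442 F [-0.  -0.3  0.1]
R [[0.095, 0.026, 0.995], [-0.01, 1.0, -0.025], [-0.995, -0.008, 0.095]] q [ 0.43  0.76 -0.28  1.89  0.42  0.45  1.4 ]
```

{"method": "send_rows", "body": {"steps": [0.5,0,0,0,0.4,0.5,0,0,0,0.4,0.5,0,0,0,0.4,0.5,0,0,0,0.4,0.5,0,0,0,0.4]}}

```text
time: 20.42
ee_pos: [0.5457, -0.1885, 0.1544]
eef_rot: [0.198, 1.466, -0.195]
wrist_force: [-0.0, -0.3, 0.3]
grip_width: 0.044
```

Run:
```python
from h import *
st()
```

```text
t 20.43 p [ 0.5457 -0.1885  0.1544] grip 0.044 F [-0.  -0.3  0.3]
R [[0.095, 0.25, 0.964], [-0.01, 0.968, -0.25], [-0.995, 0.014, 0.094]] q [ 0.39  0.76 -0.22  1.89  0.34  0.43  1.25]
```

{"method": "send_rows", "body": {"steps": [0.5,0,0,1,0,0.5,0,0,0,0,0.5,0,0,0,0,0.5,0,0,0,0,0.5,0,0,0,0]}}

```text
time: 21.05
ee_pos: [0.6002, -0.2025, 0.1586]
eef_rot: [0.202, 1.474, -0.198]
wrist_force: [0.5, -0.0, 0.4]
grip_width: 0.0442
```

Run:
```python
from h import *
st()
```

```text
t 21.05 p [ 0.6002 -0.2025  0.1586] grip 0.0442 F [ 0.5 -0.   0.4]
R [[0.087, 0.254, 0.963], [-0.009, 0.967, -0.254], [-0.996, 0.014, 0.086]] q [ 0.4   0.81 -0.25  1.71  0.32  0.57  1.28]
```

{"method": "send_rows", "body": {"steps": [0.5,0,0,-1,0,0.5,0,0,0,0,0.5,0,0,0,0,0.5,0,0,0,0,0.5,0,0,0,0]}}

```text
time: 21.68
ee_pos: [0.5393, -0.1864, 0.153]
eef_rot: [0.202, 1.477, -0.198]
wrist_force: [-1.2, -0.0, -0.3]
grip_width: 0.044
```

Run:
```python
from h import *
st()
```

```text
t 21.68 p [ 0.5393 -0.1864  0.153 ] grip 0.044 F [-1.2 -0.  -0.3]
R [[0.084, 0.254, 0.963], [-0.008, 0.967, -0.254], [-0.996, 0.014, 0.083]] q [ 0.39  0.76 -0.22  1.9   0.34  0.43  1.24]
```

{"method": "send_rows", "body": {"steps": [0.5,0,0,1,0,0.5,0,0,0,0,0.5,0,0,-1,0,0.5,0,0,0,0,0.5,0,0,1,0]}}

```text
time: 22.3
ee_pos: [0.5899, -0.1999, 0.1548]
eef_rot: [0.202, 1.493, -0.196]
wrist_force: [3.1, -0.5, 0.1]
grip_width: 0.0438
```

Run:
```python
from h import *
st()
```

```text
t 22.3 p [ 0.5899 -0.1999  0.1548] grip 0.0438 F [ 3.1 -0.5  0.1]
R [[0.069, 0.253, 0.965], [-0.005, 0.967, -0.253], [-0.998, 0.013, 0.068]] q [ 0.41  0.81 -0.26  1.73  0.33  0.58  1.28]
```

{"method": "send_rows", "body": {"steps": [0.5,0,0,0,0,0.5,0,0,-1,0,0.5,0,0,0,0,0.5,0,0,1,0,0.5,0,0,0,0]}}

```text
time: 22.92
ee_pos: [0.5934, -0.2004, 0.155]
eef_rot: [0.203, 1.487, -0.196]
wrist_force: [-0.1, 1.0, 1.5]
grip_width: 0.044
```

Run:
```python
from h import *
st()
```

```text
t 22.93 p [ 0.5934 -0.2004  0.155 ] grip 0.044 F [-0.1  1.   1.5]
R [[0.074, 0.253, 0.965], [-0.004, 0.967, -0.254], [-0.997, 0.014, 0.073]] q [ 0.41  0.81 -0.26  1.72  0.33  0.58  1.27]
```

{"method": "send_rows", "body": {"steps": [0.5,0,0,-0.3,0,0.5,0,0,-0.3,0,0.5,0,0,-0.2,0,0.5,0,0,1,0,0.5,0,0,0,0]}}

```text
time: 23.55
ee_pos: [0.6015, -0.2025, 0.1545]
eef_rot: [0.203, 1.493, -0.195]
wrist_force: [-0.5, -0.3, -0.7]
grip_width: 0.0443
```

Run:
```python
from h import *
st()
```

```text
t 23.55 p [ 0.6015 -0.2025  0.1545] grip 0.0443 F [-0.5 -0.3 -0.7]
R [[0.068, 0.253, 0.965], [-0.003, 0.967, -0.253], [-0.998, 0.014, 0.067]] q [ 0.41  0.82 -0.27  1.69  0.33  0.61  1.28]
```

{"method": "send_rows", "body": {"steps": [0.5,0,0,-0.3,0,0.5,0,0,-0.3,0,0.5,0,0,-0.3,0,0.5,0,0,-0.2,0,0.5,0,0,-0.1,0]}}

```text
time: 24.18
ee_pos: [0.5303, -0.1839, 0.1496]
eef_rot: [0.204, 1.49, -0.196]
wrist_force: [-0.5, -0.5, -0.1]
grip_width: 0.0442
```

Run:
```python
from h import *
rows([.537,-.197,.095],64.2,5)
```

```text
t 24.18 p [ 0.5303 -0.1839  0.1496] grip 0.0442 F [-0.5 -0.5 -0.1]
R [[0.071, 0.254, 0.965], [-0.004, 0.967, -0.254], [-0.997, 0.014, 0.069]] q [ 0.4   0.76 -0.23  1.92  0.36  0.43  1.22]
phi 75.29 turn 11.1 dist mm [  6.7 -13.1 -54.6]
[0.18, -0.04, 0.02, 0.37]
[0.18, -0.04, 0.02, 0.37]
[0.18, -0.04, 0.02, 0.37]
[0.18, -0.04, 0.02, 0.37]
[0.18, -0.04, 0.03, 0.37]
```

{"method": "send_rows", "body": {"steps": [0.5,0,-0.05,0.05,0.6,0.5,0,-0.1,0.05,0.6,0.5,0.1,-0.1,0.03,0.5,0.5,0.2,-0.02,0,0.2,0.5,0,0,0,0]}}

```text
time: 24.8
ee_pos: [0.5351, -0.2038, 0.1306]
eef_rot: [0.376, 1.467, -0.356]
wrist_force: [-0.3, 0.5, -0.1]
grip_width: 0.0438
```

Run:
```python
from h import *
rows([.537,-.197,.095],64.2,4)
```

```text
t 24.8 p [ 0.5351 -0.2038  0.1306] grip 0.0438 F [-0.3  0.5 -0.1]
R [[0.073, 0.454, 0.888], [-0.005, 0.891, -0.454], [-0.997, 0.029, 0.067]] q [ 0.4   0.8  -0.18  1.9   0.29  0.4   1.11]
phi 63.02 turn -1.2 dist mm [  1.9   6.8 -35.6]
[0.15, 0.02, -0.02, -0.05]
[0.15, 0.02, -0.02, -0.05]
[0.15, 0.02, -0.02, -0.05]
[0.15, 0.03, -0.02, -0.05]
```

{"method": "send_rows", "body": {"steps": [0.5,0.1,0.08,-0.04,-0.1,0.5,0.2,0.03,-0.03,-0.1,0.5,0.2,0,-0.01,0,0.5,0.05,0,0,0,0.5,0,0,0,0]}}

```text
time: 25.42
ee_pos: [0.5362, -0.1942, 0.0946]
eef_rot: [0.357, 1.471, -0.338]
wrist_force: [-0.2, 0.0, 1.6]
grip_width: 0.0442
```

Run:
```python
from h import *
rows([.537,-.197,.095],64.2,1)
```

```text
t 25.43 p [ 0.5362 -0.1942  0.0946] grip 0.0442 F [-0.2  0.   1.6]
R [[0.072, 0.432, 0.899], [-0.004, 0.902, -0.433], [-0.997, 0.028, 0.066]] q [ 0.36  0.85 -0.15  1.92  0.31  0.32  1.1 ]
phi 64.41 turn 0.2 dist mm [ 0.8 -2.8  0.4]
[-0.01, -0.04, 0.03, 0.03]
```

{"method": "send_rows", "body": {"steps": [1,0,0,0,0,1,0,0,0,0,1,0,0,0,0,1,0.05,0,0,0,1,0.06,0,0,0]}}

```text
time: 26.05
ee_pos: [0.5367, -0.1948, 0.0894]
eef_rot: [0.357, 1.47, -0.339]
wrist_force: [-1.9, 0.4, 6.4]
grip_width: 0.0141
```

{"method": "send_rows", "body": {"steps": [1,0.06,0,0,0,1,0.06,0,0,0,1,0.05,0,0,0,1,0.05,0,0,0,1,0.04,0,0,0]}}

```text
time: 26.68
ee_pos: [0.5367, -0.1948, 0.0849]
eef_rot: [0.354, 1.466, -0.342]
wrist_force: [-5.1, 2.4, 20.8]
grip_width: 0.0138
```

{"method": "send_rows", "body": {"steps": [1,0.03,0,0,0.5,1,0.03,0,0,0.9,1,0.03,0,0,0.9,1,0.03,0,0,0.9,1,0.03,0,0,0.9]}}

```text
time: 27.3
ee_pos: [0.5371, -0.1942, 0.0848]
eef_rot: [0.703, 1.38, -0.666]
wrist_force: [-3.5, 2.7, 18.0]
grip_width: 0.0143
```

Run:
```python
from h import *
rows([.537,-.197,.084],24.2,5)
```

```text
t 27.3 p [ 0.5371 -0.1942  0.0848] grip 0.0143 F [-3.5  2.7 18. ]
R [[0.079, 0.773, 0.63], [-0.012, 0.633, -0.774], [-0.997, 0.054, 0.059]] q [ 0.3   0.87 -0.05  1.93  0.12  0.27  0.84]
phi 39.31 turn 15.1 dist mm [-0.1 -2.8 -0.8]
[0.0, -0.01, 0.01, 0.5]
[0.0, -0.01, 0.01, 0.5]
[0.0, -0.01, 0.01, 0.5]
[0.0, -0.01, 0.01, 0.5]
[0.0, -0.0, 0.01, 0.5]
```

{"method": "send_rows", "body": {"steps": [1,0.03,0,0,0.7,1,0.03,0,0,0.7,1,0.03,0,0,0.6,1,0.03,0,0,0.35,1,0.03,0,0,0.15]}}

```text
time: 27.92
ee_pos: [0.5375, -0.1937, 0.0847]
eef_rot: [0.914, 1.3, -0.86]
wrist_force: [-4.6, 2.1, 18.2]
grip_width: 0.0145
```

Run:
```python
from h import *
rows([.537,-.197,.084],24.2,5)
```

```text
t 27.93 p [ 0.5375 -0.1937  0.0847] grip 0.0145 F [-4.6  2.1 18.2]
R [[0.082, 0.912, 0.403], [-0.014, 0.405, -0.914], [-0.997, 0.069, 0.046]] q [ 0.28  0.87 -0.01  1.93 -0.    0.26  0.69]
phi 23.95 turn -0.2 dist mm [-0.5 -3.3 -0.7]
[0.0, -0.01, 0.01, -0.01]
[0.0, -0.01, 0.01, -0.01]
[0.0, -0.01, 0.01, -0.01]
[0.0, -0.01, 0.01, -0.01]
[0.0, -0.01, 0.01, -0.01]
```

{"method": "send_rows", "body": {"steps": [1,-0.06,0,0,0.03,1,-0.06,0,0,0,1,-0.06,0,0,0,1,-0.06,0,0,0,1,0,0,0,0]}}

```text
time: 28.55
ee_pos: [0.5374, -0.1936, 0.0947]
eef_rot: [0.915, 1.3, -0.861]
wrist_force: [-0.0, -0.4, 6.0]
grip_width: 0.0141
```

{"method": "send_rows", "body": {"steps": [0.5,0,0,0,0,0.5,0,0,0,0,0.5,-0.3,0,0,0,0.5,-0.8,0,0,0,0.5,-0.2,0,0,0]}}

```text
time: 29.18
ee_pos: [0.53, -0.1921, 0.1764]
eef_rot: [0.915, 1.3, -0.861]
wrist_force: [-0.4, 0.2, -0.7]
grip_width: 0.0443
```

Run:
```python
from h import *
im=save('scene','s4.png')[:,:,::-1];cv2.imwrite('pics/s4c.png',cv2.resize(im[60:280,120:400],None,fx=2.7,fy=2.7,interpolation=cv2.INTER_CUBIC))
rows([.531,.1893,.12],19.3,8)
```

```text
t 29.23 p [ 0.5299 -0.192   0.1766] grip 0.0442 F [-0.3 -0.6  0.8]
R [[0.081, 0.912, 0.401], [-0.013, 0.404, -0.915], [-0.997, 0.069, 0.045]] q [ 0.28  0.71 -0.01  1.91 -0.01  0.44  0.69]
phi 23.86 turn 4.6 dist mm [  1.1 381.3 -56.6]
[0.11, 0.31, -0.73, 0.1]
[0.11, 0.31, -0.73, 0.1]
[0.11, 0.3, -0.74, 0.1]
[0.11, 0.29, -0.74, 0.1]
[0.11, 0.29, -0.74, 0.1]
[0.11, 0.28, -0.75, 0.1]
[0.11, 0.27, -0.75, 0.1]
[0.11, 0.26, -0.75, 0.1]
```

View pics/s4c.png

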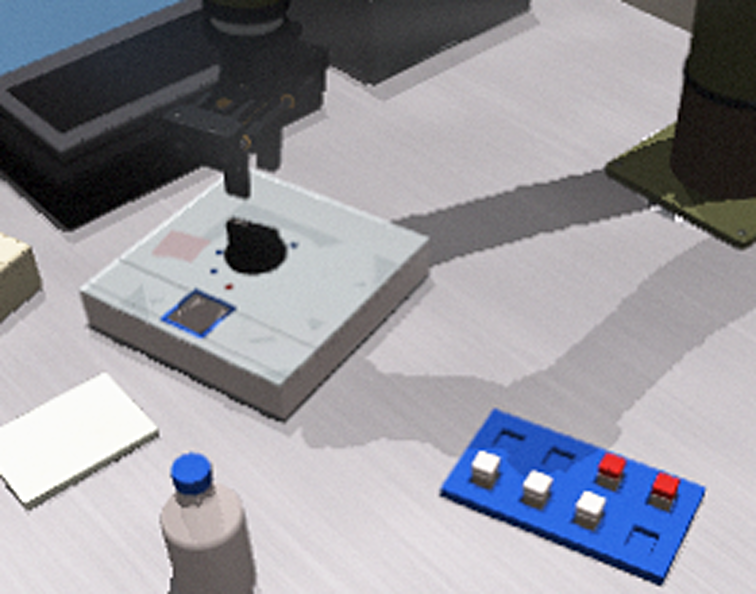

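Run:
```python
from h import *
rows([.546,.143,.12],19.3,8)
```

```text
t 29.23 p [ 0.5299 -0.192   0.1766] grip 0.0442 F [-0.3 -0.6  0.8]
R [[0.081, 0.912, 0.401], [-0.013, 0.404, -0.915], [-0.997, 0.069, 0.045]] q [ 0.28  0.71 -0.01  1.91 -0.01  0.44  0.69]
phi 23.86 turn 4.6 dist mm [ 16.1 335.  -56.6]
[0.11, 0.3, -0.63, 0.1]
[0.11, 0.3, -0.63, 0.1]
[0.11, 0.29, -0.64, 0.1]
[0.11, 0.29, -0.64, 0.1]
[0.11, 0.28, -0.64, 0.1]
[0.11, 0.27, -0.64, 0.1]
[0.11, 0.27, -0.65, 0.1]
[0.11, 0.26, -0.65, 0.1]
```

{"method": "send_rows", "body": {"steps": [0.6,0,0.25,-0.6,0.1,0.64,0,0.27,-0.65,0.1,0.64,0,0.27,-0.65,0.1,0.64,0.1,0.27,-0.65,0.1,0.64,0.15,0.26,-0.65,0.1]}}

```text
time: 29.85
ee_pos: [0.5293, 0.0154, 0.158]
eef_rot: [0.962, 1.278, -0.911]
wrist_force: [0.3, 0.5, 0.1]
grip_width: 0.0321
```

Run:
```python
from h import *
rows([.546,.143,.12],19.3,3)
```

```text
t 29.85 p [0.5293 0.0154 0.158 ] grip 0.0321 F [0.3 0.5 0.1]
R [[0.079, 0.937, 0.342], [-0.017, 0.344, -0.939], [-0.997, 0.068, 0.043]] q [-0.19  0.71  0.1   2.03 -0.12  0.33  0.34]
phi 20.16 turn 0.9 dist mm [ 16.7 127.6 -38. ]
[0.21, 0.32, -0.64, 0.05]
[0.21, 0.31, -0.64, 0.05]
[0.21, 0.31, -0.65, 0.05]
```

{"method": "send_rows", "body": {"steps": [0.64,0.05,0.3,-0.65,0.1,0.64,0.05,0.3,-0.65,0.05,0.64,0.1,0.15,-0.3,0,0.64,0.1,0,-0.1,0,0.64,0,0,0,0]}}

```text
time: 30.48
ee_pos: [0.5345, 0.1327, 0.1348]
eef_rot: [0.966, 1.281, -0.924]
wrist_force: [-0.3, -1.0, 0.5]
grip_width: 0.0318
```

Run:
```python
from h import *
rows([.5455,.143,.08],19.3,3)
save('wrist','w13.png')
for z in(.034,):
  P=[.5471,.1428,.034];print(proj('wrist',P))
```

```text
t 30.48 p [0.5345 0.1327 0.1348] grip 0.0318 F [-0.3 -1.   0.5]
R [[0.07, 0.941, 0.332], [-0.018, 0.334, -0.942], [-0.997, 0.06, 0.041]] q [-0.44  0.78  0.15  1.97 -0.18  0.35  0.18]
phi 19.56 turn 0.3 dist mm [ 11.   10.3 -54.8]
[0.31, 0.06, -0.05, 0.01]
[0.31, 0.06, -0.05, 0.01]
[0.31, 0.06, -0.05, 0.01]
[[297.85340122 204.66057302]]
```

View pics/w13.png

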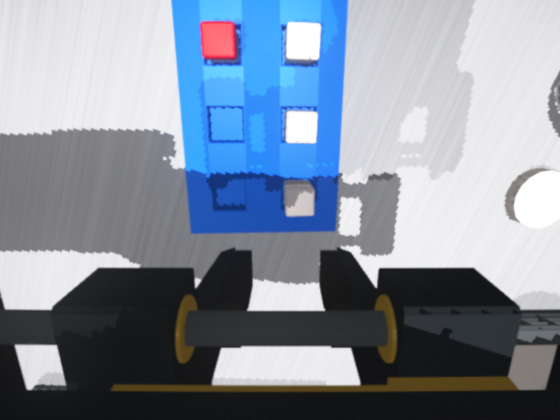

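{"method": "send_rows", "body": {"steps": [0.64,0,0.15,-0.1,0,0.64,0.1,0.08,-0.06,0,0.64,0.4,0,0,0,0.64,0.4,0,0,0,0.64,0,0,0,0]}}

```text
time: 31.15
ee_pos: [0.5517, 0.1427, 0.081]
eef_rot: [0.972, 1.275, -0.927]
wrist_force: [-0.5, -0.3, -0.0]
grip_width: 0.0314
```

Run:
```python
from h import *
rows([.5455,.143,.045],19.3,3)
save('wrist','w14.png')
print(proj('wrist',[.5471,.1428,.034]))
```

```text
t 31.15 p [0.5517 0.1427 0.081 ] grip 0.0314 F [-0.5 -0.3 -0. ]
R [[0.074, 0.942, 0.326], [-0.019, 0.328, -0.944], [-0.997, 0.064, 0.042]] q [-0.43  0.89  0.12  1.93 -0.2   0.27  0.17]
phi 19.19 turn -0.1 dist mm [ -6.2   0.3 -36. ]
[0.2, -0.04, -0.02, -0.01]
[0.2, -0.04, -0.02, -0.01]
[0.2, -0.04, -0.02, -0.01]
[[269.41367269 243.41339021]]
```

View pics/w14.png

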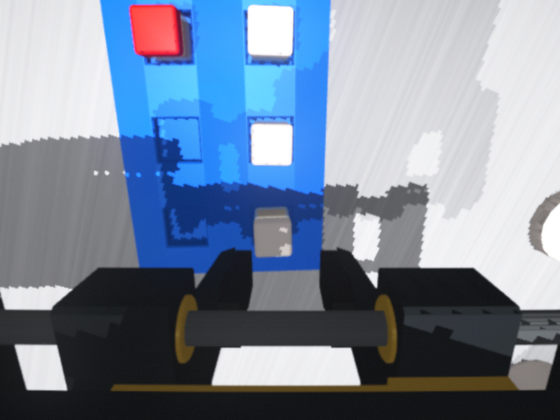

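{"method": "send_rows", "body": {"steps": [0.64,0,-0.06,-0.04,0,0.64,0.2,-0.04,-0.01,0,0.64,0.25,-0.02,0,0,0.64,0.1,0,0,0,0.64,0,0,0,0]}}

```text
time: 31.82
ee_pos: [0.5477, 0.1429, 0.048]
eef_rot: [0.975, 1.272, -0.924]
wrist_force: [-0.0, -0.5, -1.3]
grip_width: 0.032
```

Run:
```python
from h import *
rows([.5455,.143,.045],19.3,1)
save('wrist','w15.png')
```

```text
t 31.82 p [0.5477 0.1429 0.048 ] grip 0.032 F [-0.  -0.5 -1.3]
R [[0.079, 0.942, 0.325], [-0.018, 0.328, -0.945], [-0.997, 0.068, 0.043]] q [-0.42  0.94  0.1   1.95 -0.21  0.19  0.17]
phi 19.18 turn -0.1 dist mm [-2.2  0.1 -3. ]
[0.05, -0.04, -0.02, -0.02]
```

View pics/w15.png

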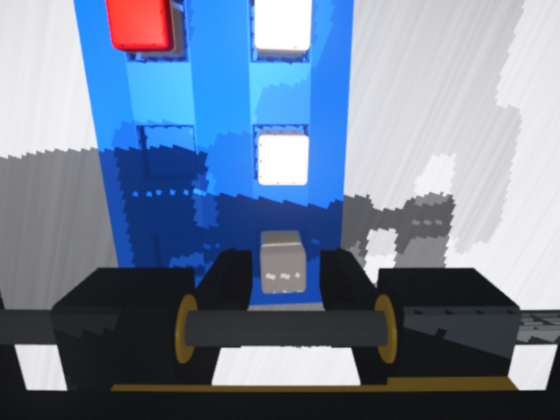

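Vial centred between fingers (283 vs 286). Close and lift.

{"method": "send_rows", "body": {"steps": [0.64,0.07,-0.01,0,0,1,0,0,0,0,1,0,0,0,0,1,0,0,0,0,1,-0.1,0,0,0]}}

```text
time: 32.5
ee_pos: [0.5472, 0.1427, 0.0504]
eef_rot: [0.975, 1.272, -0.923]
wrist_force: [0.7, 0.1, 0.1]
grip_width: 0.02
```

{"method": "send_rows", "body": {"steps": [1,-0.2,0,0,0,1,-0.4,0,0,0,1,-0.6,0,0,0,1,-0.5,0,0,0,1,-0.2,0,0,0]}}

```text
time: 33.12
ee_pos: [0.5377, 0.1448, 0.1702]
eef_rot: [0.976, 1.271, -0.922]
wrist_force: [0.0, 0.3, 0.2]
grip_width: 0.0199
```

Run:
```python
from h import *
save('wrist','w16.png')
rows([.626,-.173,.13],14.2,7)
```

```text
t 33.17 p [0.5381 0.1449 0.1709] grip 0.02 F [-0.5  0.4 -0.1]
R [[0.082, 0.942, 0.325], [-0.016, 0.327, -0.945], [-0.997, 0.072, 0.042]] q [-0.48  0.72  0.18  1.94 -0.18  0.43  0.15]
phi 19.16 turn 5.0 dist mm [  87.9 -317.9  -40.9]
[0.13, -0.06, 0.78, 0.12]
[0.13, -0.05, 0.78, 0.12]
[0.13, -0.04, 0.78, 0.12]
[0.13, -0.03, 0.78, 0.12]
[0.13, -0.02, 0.78, 0.12]
[0.13, -0.01, 0.78, 0.12]
[0.13, 0.0, 0.78, 0.12]
```

View pics/w16.png

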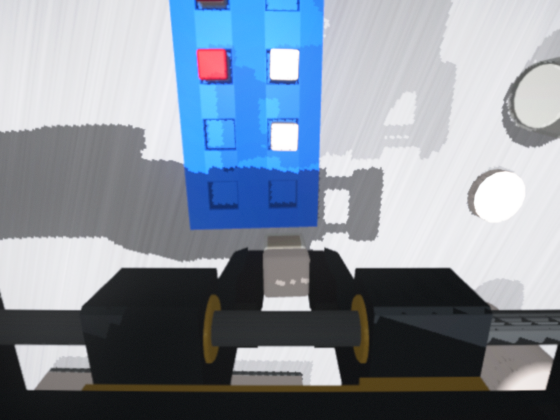

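{"method": "send_rows", "body": {"steps": [1,0.05,-0.05,0.75,0.15,1,0.1,-0.05,0.8,0.15,1,0.1,-0.05,0.8,0.15,1,0.1,-0.05,0.8,0.15,1,0.1,-0.02,0.8,0.1]}}

```text
time: 33.8
ee_pos: [0.5989, -0.0845, 0.1485]
eef_rot: [1.03, 1.253, -0.965]
wrist_force: [0.7, 0.5, -0.8]
grip_width: 0.0197
```

{"method": "send_rows", "body": {"steps": [1,0.1,0,0.8,0.1,1,0.05,0,0.4,0,1,0.05,0,0.15,0,1,0,0,0,0,1,0,0,0,0]}}

```text
time: 34.42
ee_pos: [0.6188, -0.1683, 0.1342]
eef_rot: [1.04, 1.253, -0.981]
wrist_force: [-0.5, -0.0, -0.2]
grip_width: 0.0197
```

Run:
```python
from h import *
rows([.625,-.173,.11],14.2,3)
save('wrist','w17.png')
```

```text
t 34.42 p [ 0.6188 -0.1683  0.1342] grip 0.0197 F [-0.5 -0.  -0.2]
R [[0.072, 0.966, 0.25], [-0.011, 0.251, -0.968], [-0.997, 0.067, 0.028]] q [ 0.16  0.85  0.06  1.69 -0.1   0.53  0.54]
phi 14.57 turn 0.4 dist mm [  6.2  -4.7 -24.2]
[0.14, 0.02, 0.03, 0.02]
[0.14, 0.02, 0.03, 0.02]
[0.14, 0.02, 0.03, 0.02]
```

View pics/w17.png

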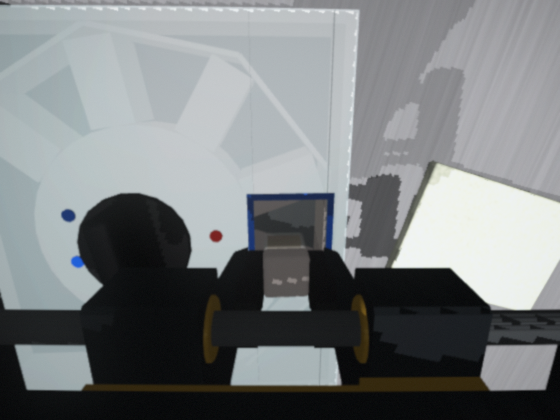

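{"method": "send_rows", "body": {"steps": [1,0,0.08,0.06,0.05,1,0.15,0.03,0.02,0,1,0.3,0.01,0,0,1,0.25,0,0,0,1,0,0,0,0]}}

```text
time: 35.1
ee_pos: [0.6307, -0.1683, 0.0894]
eef_rot: [1.042, 1.255, -0.982]
wrist_force: [-0.2, 0.3, 0.2]
grip_width: 0.0201
```

Run:
```python
from h import *
rows([.6255,-.173,.082],14.2,3)
save('wrist','w18.png')
```

```text
t 35.1 p [ 0.6307 -0.1683  0.0894] grip 0.0201 F [-0.2  0.3  0.2]
R [[0.071, 0.966, 0.248], [-0.009, 0.25, -0.968], [-0.997, 0.067, 0.026]] q [ 0.16  0.93  0.06  1.67 -0.11  0.47  0.54]
phi 14.49 turn 0.3 dist mm [-5.2 -4.7 -7.4]
[0.04, -0.04, 0.02, 0.02]
[0.04, -0.04, 0.02, 0.02]
[0.04, -0.04, 0.02, 0.02]
```

View pics/w18.png

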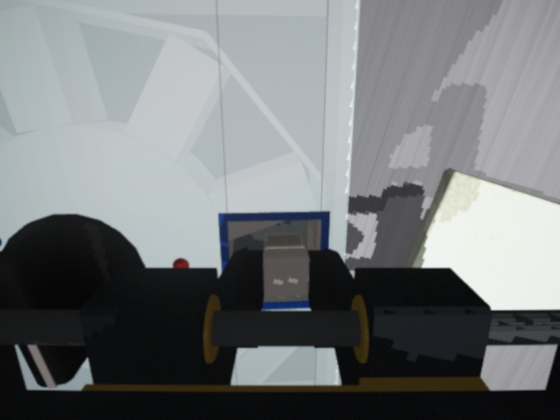

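{"method": "send_rows", "body": {"steps": [1,0,-0.09,0.05,0,1,0.05,-0.02,0.02,0,1,0.05,0,0,0,1,0.02,0,0,0,1,0,0,0,0]}}

```text
time: 35.78
ee_pos: [0.6264, -0.1754, 0.0834]
eef_rot: [1.043, 1.251, -0.981]
wrist_force: [0.2, -0.3, -0.8]
grip_width: 0.0198
```

Run:
```python
from h import *
rows([.6255,-.173,.082],14.2,3)
```

```text
t 35.77 p [ 0.6264 -0.1754  0.0834] grip 0.0198 F [ 0.2 -0.3 -0.8]
R [[0.074, 0.966, 0.247], [-0.01, 0.249, -0.969], [-0.997, 0.069, 0.028]] q [ 0.18  0.94  0.05  1.68 -0.11  0.45  0.55]
phi 14.44 turn 0.2 dist mm [-0.9  2.4 -1.4]
[0.01, -0.0, -0.01, 0.01]
[0.01, -0.0, -0.01, 0.01]
[0.01, -0.0, -0.01, 0.01]
```

{"method": "send_rows", "body": {"steps": [0.5,0,0,0,0,0.5,0,0,0,0,0.5,0,0,0,0,0.5,-0.3,0,0,0,0.5,-0.5,0,0,0]}}

```text
time: 36.4
ee_pos: [0.6218, -0.1743, 0.1317]
eef_rot: [1.042, 1.255, -0.982]
wrist_force: [-0.7, -1.2, 0.8]
grip_width: 0.0441
```

{"method": "send_rows", "body": {"steps": [0.5,-0.2,-0.3,0,-0.3,0.5,0,-0.5,-0.1,-0.5,0.5,0,-0.4,-0.1,-0.5,0.5,0,-0.2,0,-0.3,0.5,0,0,0,0]}}

```text
time: 37.02
ee_pos: [0.5396, -0.1901, 0.1466]
eef_rot: [0.909, 1.301, -0.852]
wrist_force: [0.7, 0.2, -0.2]
grip_width: 0.044
```

Run:
```python
from h import *
im=save('scene','s5.png')[:,:,::-1];cv2.imwrite('pics/s5c.png',cv2.resize(im[60:280,120:400],None,fx=2.7,fy=2.7,interpolation=cv2.INTER_CUBIC))
rows([.537,-.196,.125],24.2,4)
```

```text
t 37.08 p [ 0.5404 -0.1897  0.1466] grip 0.0438 F [0.1 0.3 0.3]
R [[0.085, 0.908, 0.41], [-0.013, 0.413, -0.911], [-0.996, 0.072, 0.047]] q [ 0.26  0.76 -0.    1.91 -0.02  0.38  0.71]
phi 24.44 turn 0.2 dist mm [ -3.4  -6.3 -21.6]
[0.09, -0.03, 0.01, 0.01]
[0.09, -0.03, 0.01, 0.01]
[0.09, -0.03, 0.01, 0.01]
[0.09, -0.03, 0.01, 0.01]
```

View pics/s5c.png

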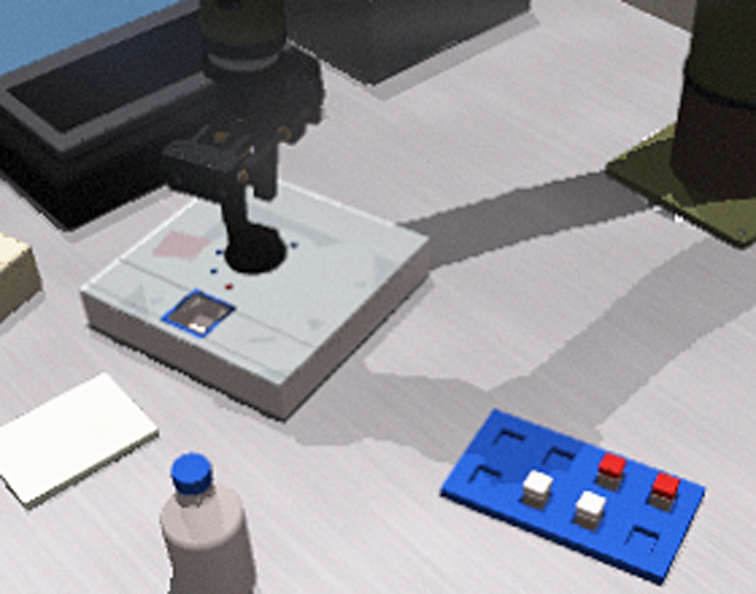

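Run:
```python
from h import *
im=save('top','t4.png')[:,:,::-1];cv2.imwrite('pics/t4c.png',cv2.resize(im[150:320,340:510],None,fx=3,fy=3,interpolation=cv2.INTER_CUBIC))
```

```text
(no output)
```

View pics/t4c.png

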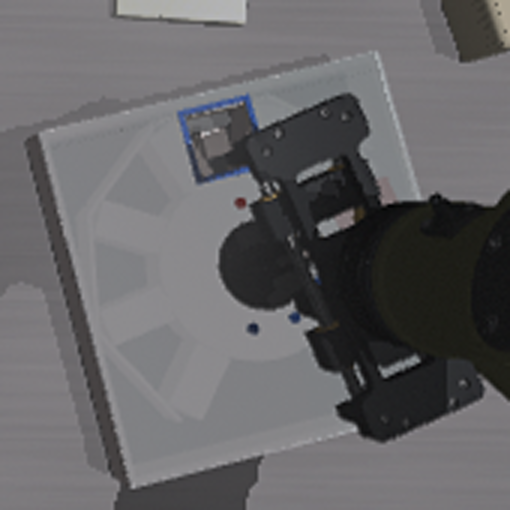

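{"method": "send_rows", "body": {"steps": [0.5,0.1,-0.08,0.05,0,0.5,0.3,-0.03,0.02,0,0.5,0.3,-0.02,0,0,0.5,0.1,0,0,0,0.5,0,0,0,0]}}

```text
time: 37.75
ee_pos: [0.5415, -0.1969, 0.0937]
eef_rot: [0.909, 1.3, -0.85]
wrist_force: [-0.4, 0.1, 5.1]
grip_width: 0.0443
```

Run:
```python
from h import *
rows([.537,-.196,.095],24.2,1)
```

```text
t 37.75 p [ 0.5415 -0.1969  0.0937] grip 0.0443 F [-0.4  0.1  5.1]
R [[0.086, 0.907, 0.411], [-0.012, 0.414, -0.91], [-0.996, 0.073, 0.047]] q [ 0.28  0.86 -0.01  1.92 -0.02  0.28  0.72]
phi 24.51 turn 0.3 dist mm [-4.5  0.9  1.3]
[-0.03, -0.06, -0.04, 0.05]
```

{"method": "send_rows", "body": {"steps": [0.5,-0.03,-0.07,-0.03,0.05,1,0,0,0,0,1,0,0,0,0,1,0,0,0,0,1,0.05,0,0,0]}}

```text
time: 38.38
ee_pos: [0.5387, -0.1967, 0.0938]
eef_rot: [0.914, 1.295, -0.851]
wrist_force: [0.8, 1.2, 5.7]
grip_width: 0.0144
```

{"method": "send_rows", "body": {"steps": [1,0.06,0,0,0,1,0.06,0,0,0,1,0.06,0,0,0,1,0.05,0,0,0,1,0.04,0,0,0]}}

```text
time: 39.0
ee_pos: [0.5387, -0.1969, 0.0861]
eef_rot: [0.913, 1.294, -0.851]
wrist_force: [-4.8, 3.4, 22.5]
grip_width: 0.0142
```

Run:
```python
from h import *
rows([.537,-.196,.084],-15.8,5)
```

```text
t 39.0 p [ 0.5387 -0.1969  0.0861] grip 0.0142 F [-4.8  3.4 22.5]
R [[0.091, 0.909, 0.407], [-0.014, 0.409, -0.912], [-0.996, 0.078, 0.05]] q [ 0.28  0.87 -0.01  1.93 -0.02  0.25  0.72]
phi 24.24 turn 40.0 dist mm [-1.7  0.9 -2.1]
[0.01, -0.0, -0.01, 1.33]
[0.01, -0.01, -0.0, 1.33]
[0.01, -0.01, -0.0, 1.33]
[0.01, -0.01, -0.0, 1.33]
[0.01, -0.01, -0.0, 1.33]
```

Fz 22 N at the stop. Turn 40°.

{"method": "send_rows", "body": {"steps": [1,0.03,0,0,0.5,1,0.03,0,0,0.9,1,0.03,0,0,0.9,1,0.03,0,0,0.9,1,0.03,0,0,0.9]}}

```text
time: 39.62
ee_pos: [0.5381, -0.1969, 0.0861]
eef_rot: [1.255, 1.122, -1.16]
wrist_force: [-3.4, 1.5, 20.5]
grip_width: 0.0147
```

Run:
```python
from h import *
rows([.537,-.196,.084],-15.8,5)
```

```text
t 39.62 p [ 0.5381 -0.1969  0.0861] grip 0.0147 F [-3.4  1.5 20.5]
R [[0.093, 0.996, -0.019], [-0.014, -0.018, -1.0], [-0.996, 0.093, 0.012]] q [ 0.24  0.87  0.06  1.94 -0.23  0.25  0.48]
phi -1.02 turn 14.8 dist mm [-1.1  0.9 -2.1]
[0.01, -0.0, -0.0, 0.49]
[0.01, -0.0, -0.0, 0.49]
[0.01, -0.0, -0.0, 0.49]
[0.01, -0.0, -0.0, 0.49]
[0.01, -0.0, -0.0, 0.49]
```

{"method": "send_rows", "body": {"steps": [1,0.03,0,0,0.7,1,0.03,0,0,0.7,1,0.03,0,0,0.6,1,0.03,0,0,0.35,1,0.03,0,0,0.1]}}

```text
time: 40.25
ee_pos: [0.5377, -0.1968, 0.086]
eef_rot: [1.457, 0.99, -1.338]
wrist_force: [-3.3, 2.9, 18.3]
grip_width: 0.0146
```

Run:
```python
from h import *
rows([.537,-.196,.084],-15.8,5)
```

```text
t 40.25 p [ 0.5377 -0.1968  0.086 ] grip 0.0146 F [-3.3  2.9 18.3]
R [[0.095, 0.956, -0.278], [-0.013, -0.278, -0.96], [-0.995, 0.095, -0.014]] q [ 0.22  0.87  0.09  1.94 -0.35  0.25  0.33]
phi -16.24 turn -0.4 dist mm [-0.7  0.8 -2. ]
[0.01, -0.0, -0.0, -0.01]
[0.01, -0.0, -0.0, -0.01]
[0.01, -0.0, -0.0, -0.01]
[0.01, -0.0, -0.0, -0.01]
[0.01, -0.0, -0.0, -0.01]
```

{"method": "send_rows", "body": {"steps": [1,-0.06,0,0,-0.05,1,-0.06,0,0,0,1,-0.06,0,0,0,1,-0.06,0,0,0,0.5,0,0,0,0]}}

```text
time: 40.88
ee_pos: [0.5372, -0.1964, 0.0956]
eef_rot: [1.451, 0.994, -1.336]
wrist_force: [0.4, -0.1, 0.4]
grip_width: 0.0227
```

{"method": "send_rows", "body": {"steps": [0.5,0,0,0,0,0.5,0,0,0,0,0.5,-0.3,0,0,0,0.5,-0.8,0,0,0,0.5,-0.2,0,0,0]}}

```text
time: 41.5
ee_pos: [0.5283, -0.1955, 0.1772]
eef_rot: [1.452, 0.995, -1.338]
wrist_force: [0.8, -0.3, -0.7]
grip_width: 0.0443
```

Run:
```python
from h import *
im=save('scene','s6.png')[:,:,::-1];cv2.imwrite('pics/s6c.png',cv2.resize(im[60:280,120:400],None,fx=2.7,fy=2.7,interpolation=cv2.INTER_CUBIC))
rows([.529,.1894,.13],19.3,8)
```

```text
t 41.55 p [ 0.5282 -0.1953  0.1773] grip 0.0438 F [ 0.1 -0.3  1.8]
R [[0.091, 0.958, -0.273], [-0.013, -0.273, -0.962], [-0.996, 0.092, -0.012]] q [ 0.17  0.71  0.18  1.93 -0.32  0.43  0.31]
phi -15.93 turn -35.2 dist mm [  0.8 384.7 -47.3]
[0.09, -0.23, -0.77, -0.73]
[0.09, -0.17, -0.79, -0.73]
[0.09, -0.11, -0.8, -0.73]
[0.09, -0.04, -0.8, -0.73]
[0.09, 0.02, -0.8, -0.73]
[0.09, 0.08, -0.8, -0.73]
[0.09, 0.14, -0.79, -0.73]
[0.09, 0.2, -0.78, -0.73]
```

View pics/s6c.png

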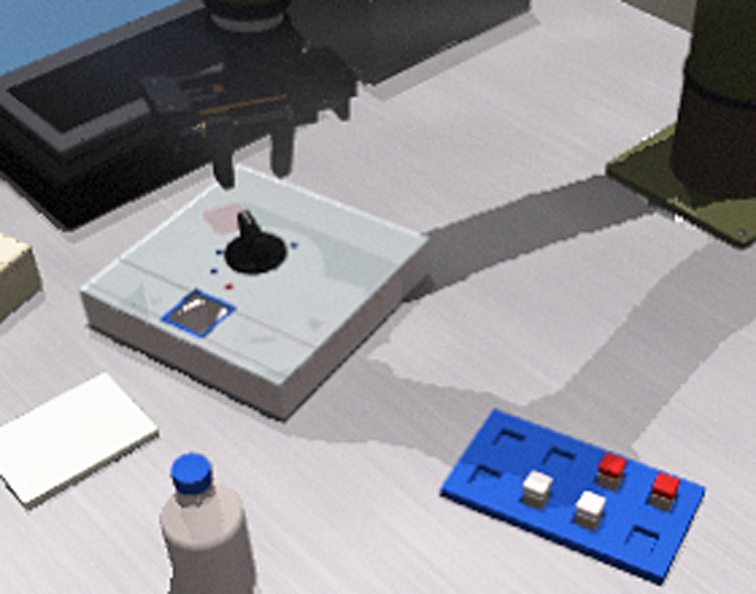

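{"method": "send_rows", "body": {"steps": [0.64,0,-0.2,-0.77,-0.75,0.64,0,-0.17,-0.8,-0.75,0.64,0.05,-0.1,-0.8,-0.75,0.64,0.05,-0.04,-0.8,-0.75,0.64,0.1,0.02,-0.8,-0.75]}}

```text
time: 42.18
ee_pos: [0.5268, 0.0472, 0.1613]
eef_rot: [1.148, 1.181, -1.068]
wrist_force: [1.1, 0.1, -0.4]
grip_width: 0.0315
```

Run:
```python
from h import *
rows([.529,.1894,.13],19.3,3)
```

```text
t 42.17 p [0.5268 0.0472 0.1613] grip 0.0315 F [ 1.1  0.1 -0.4]
R [[0.09, 0.989, 0.116], [-0.017, 0.118, -0.993], [-0.996, 0.088, 0.027]] q [-0.31  0.71  0.18  2.04 -0.27  0.32  0.2 ]
phi 6.81 turn -12.5 dist mm [  2.2 142.2 -31.3]
[0.16, 0.09, -0.79, -0.69]
[0.16, 0.15, -0.78, -0.69]
[0.16, 0.2, -0.77, -0.69]
```

{"method": "send_rows", "body": {"steps": [0.64,0.05,0.1,-0.78,-0.7,0.64,0.05,0.15,-0.75,-0.7,0.64,0.1,0.15,-0.4,-0.5,0.64,0.1,0,-0.1,-0.1,0.64,0,0,0,0]}}

```text
time: 42.8
ee_pos: [0.5244, 0.1787, 0.1378]
eef_rot: [0.971, 1.273, -0.915]
wrist_force: [-0.6, -0.4, 0.8]
grip_width: 0.0318
```

Run:
```python
from h import *
rows([.529,.1894,.08],19.3,3)
save('wrist','w19.png')
print(proj('wrist',[.531,.1893,.034]))
```

```text
t 42.8 p [0.5244 0.1787 0.1378] grip 0.0318 F [-0.6 -0.4  0.8]
R [[0.082, 0.939, 0.333], [-0.017, 0.335, -0.942], [-0.997, 0.072, 0.043]] q [-0.55  0.78  0.19  1.96 -0.24  0.35  0.15]
phi 19.64 turn 0.3 dist mm [  4.6  10.7 -57.8]
[0.32, 0.02, -0.06, 0.02]
[0.32, 0.02, -0.06, 0.02]
[0.32, 0.02, -0.06, 0.02]
[[287.66579417 199.92161996]]
```

View pics/w19.png

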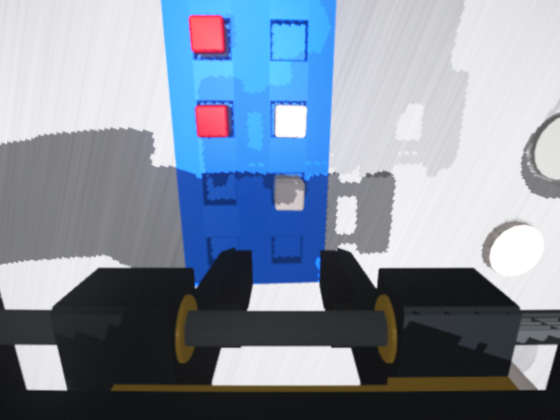

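{"method": "send_rows", "body": {"steps": [0.64,0,0.06,-0.12,0,0.64,0.1,0.02,-0.07,0.03,0.64,0.4,0,0,0,0.64,0.4,0,0,0,0.64,0.1,0,0,0]}}

```text
time: 43.48
ee_pos: [0.5324, 0.1867, 0.0775]
eef_rot: [0.98, 1.265, -0.923]
wrist_force: [-0.3, 0.5, -0.2]
grip_width: 0.0319
```

Run:
```python
from h import *
rows([.529,.1894,.045],19.3,3)
```

```text
t 43.48 p [0.5324 0.1867 0.0775] grip 0.0319 F [-0.3  0.5 -0.2]
R [[0.085, 0.943, 0.321], [-0.018, 0.324, -0.946], [-0.996, 0.075, 0.044]] q [-0.54  0.89  0.15  1.95 -0.27  0.24  0.14]
phi 18.96 turn -0.3 dist mm [ -3.4   2.7 -32.5]
[0.18, -0.03, -0.03, -0.02]
[0.18, -0.03, -0.03, -0.02]
[0.18, -0.03, -0.03, -0.02]
```

{"method": "send_rows", "body": {"steps": [0.64,0,-0.06,-0.06,0,0.64,0.2,-0.04,-0.03,0,0.64,0.25,-0.02,0,0,0.64,0.1,-0.01,0,0,0.64,0,0,0,0]}}

```text
time: 44.1
ee_pos: [0.5262, 0.1888, 0.0426]
eef_rot: [0.982, 1.264, -0.922]
wrist_force: [-0.0, 0.2, 0.2]
grip_width: 0.0318
```

Run:
```python
from h import *
rows([.529,.1894,.045],19.3,1)
save('wrist','w20.png')
```

```text
t 44.1 p [0.5262 0.1888 0.0426] grip 0.0318 F [-0.   0.2  0.2]
R [[0.087, 0.943, 0.321], [-0.017, 0.323, -0.946], [-0.996, 0.076, 0.044]] q [-0.53  0.95  0.12  1.97 -0.28  0.16  0.14]
phi 18.92 turn -0.4 dist mm [2.8 0.6 2.4]
[-0.04, 0.05, 0.01, -0.06]
```

View pics/w20.png

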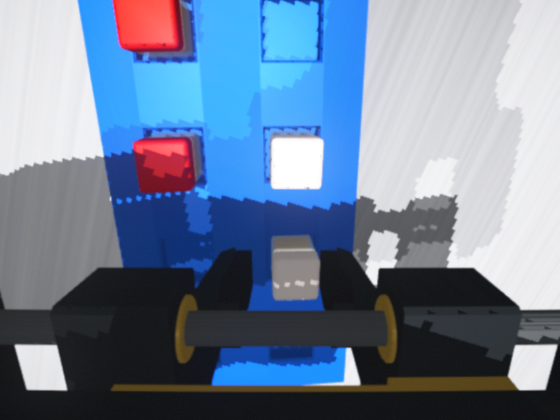

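Vial at x 295 against finger mid 286, inside the jaws; nudge and close.

{"method": "send_rows", "body": {"steps": [0.64,-0.04,0.06,0,0,1,0,0,0,0,1,0,0,0,0,1,0,0,0,0,1,-0.1,0,0,0]}}

```text
time: 44.78
ee_pos: [0.5296, 0.1903, 0.0526]
eef_rot: [0.982, 1.263, -0.921]
wrist_force: [-1.2, -0.2, -1.2]
grip_width: 0.0198
```

{"method": "send_rows", "body": {"steps": [1,-0.2,0,0,0,1,-0.4,0,0,0,1,-0.6,0,0,0,1,-0.5,0,0,0,1,-0.2,0,0,0]}}

```text
time: 45.4
ee_pos: [0.5187, 0.1922, 0.172]
eef_rot: [0.983, 1.263, -0.921]
wrist_force: [0.8, -0.8, -0.2]
grip_width: 0.0196
```

Run:
```python
from h import *
save('wrist','w21.png')
rows([.625,-.173,.13],14.2,8)
```

```text
t 45.45 p [0.519  0.1923 0.1727] grip 0.0197 F [0.7 0.2 0.6]
R [[0.089, 0.943, 0.32], [-0.016, 0.323, -0.946], [-0.996, 0.079, 0.044]] q [-0.61  0.72  0.23  1.95 -0.25  0.42  0.11]
phi 18.88 turn 4.7 dist mm [ 106.  -365.3  -42.7]
[0.12, -0.04, 0.79, 0.1]
[0.12, -0.04, 0.79, 0.1]
[0.12, -0.03, 0.79, 0.1]
[0.12, -0.02, 0.79, 0.1]
[0.12, -0.01, 0.79, 0.1]
[0.12, -0.0, 0.79, 0.1]
[0.12, 0.0, 0.79, 0.1]
[0.12, 0.01, 0.79, 0.1]
```

View pics/w21.png

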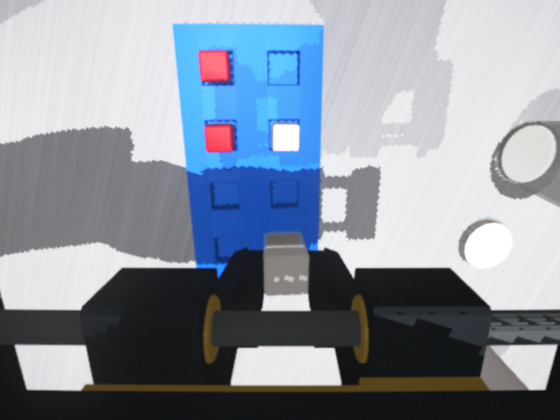

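{"method": "send_rows", "body": {"steps": [1,0.05,-0.04,0.79,0.15,1,0.05,-0.04,0.8,0.1,1,0.1,-0.03,0.8,0.1,1,0.1,-0.02,0.8,0.1,1,0.1,0,0.8,0.1]}}

```text
time: 46.08
ee_pos: [0.5857, -0.0379, 0.1542]
eef_rot: [1.023, 1.252, -0.953]
wrist_force: [-0.3, -0.1, 0.5]
grip_width: 0.0197
```

{"method": "send_rows", "body": {"steps": [1,0.1,0,0.8,0.1,1,0.05,0,0.8,0.1,1,0.05,0,0.45,0.05,1,0.05,0,0.1,0,1,0,0,0,0]}}

```text
time: 46.7
ee_pos: [0.6191, -0.1706, 0.1377]
eef_rot: [1.047, 1.245, -0.982]
wrist_force: [0.3, 0.5, -0.7]
grip_width: 0.02
```

Run:
```python
from h import *
rows([.625,-.173,.11],14.2,3)
save('wrist','w22.png')
```

```text
t 46.7 p [ 0.6191 -0.1706  0.1377] grip 0.02 F [ 0.3  0.5 -0.7]
R [[0.078, 0.967, 0.243], [-0.011, 0.245, -0.969], [-0.997, 0.073, 0.03]] q [ 0.15  0.85  0.09  1.7  -0.14  0.53  0.57]
phi 14.22 turn 0.0 dist mm [  5.9  -2.4 -27.7]
[0.16, 0.02, 0.02, 0.0]
[0.16, 0.02, 0.02, 0.0]
[0.16, 0.02, 0.02, 0.0]
```

View pics/w22.png

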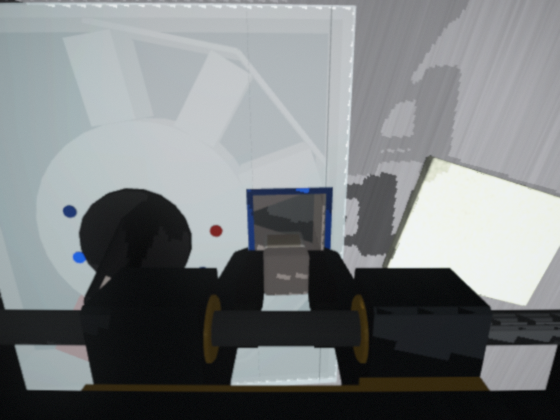

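{"method": "send_rows", "body": {"steps": [1,0,0.03,0.03,0,1,0.15,0,0.01,0,1,0.3,0,0,0,1,0.25,0,0,0,1,0.1,0,0,0]}}

```text
time: 47.38
ee_pos: [0.6258, -0.1675, 0.0871]
eef_rot: [1.043, 1.25, -0.975]
wrist_force: [-5.4, -2.0, 18.9]
grip_width: 0.0201
```

Run:
```python
from h import *
rows([.6255,-.174,.082],14.2,3)
save('wrist','w23.png')
```

```text
t 47.38 p [ 0.6258 -0.1675  0.0871] grip 0.0201 F [-5.4 -2.  18.9]
R [[0.078, 0.965, 0.25], [-0.008, 0.252, -0.968], [-0.997, 0.073, 0.027]] q [ 0.15  0.93  0.07  1.69 -0.15  0.45  0.58]
phi 14.62 turn 0.4 dist mm [-0.3 -6.5 -5.1]
[0.03, -0.01, 0.03, 0.02]
[0.03, -0.01, 0.03, 0.02]
[0.03, -0.01, 0.03, 0.02]
```

View pics/w23.png

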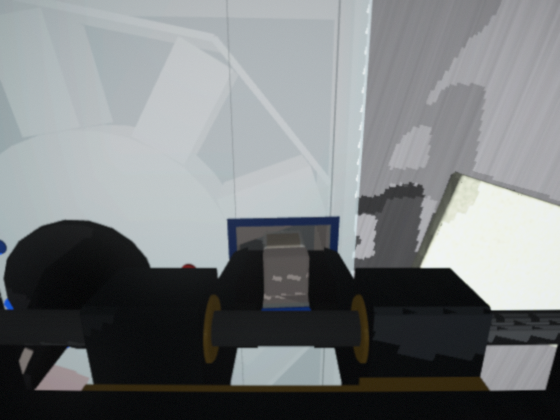

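{"method": "send_rows", "body": {"steps": [1,-0.15,0,0,0,1,-0.1,0,0.08,0,1,0,-0.02,0.05,0,1,0,0,0,0,1,0,0,0,0]}}

```text
time: 48.05
ee_pos: [0.6254, -0.1766, 0.1031]
eef_rot: [1.044, 1.249, -0.976]
wrist_force: [-0.4, -0.4, -0.7]
grip_width: 0.0197
```

Run:
```python
from h import *
rows([.6255,-.174,.082],14.2,3)
save('wrist','w24.png')
```

```text
t 48.05 p [ 0.6254 -0.1766  0.1031] grip 0.0197 F [-0.4 -0.4 -0.7]
R [[0.078, 0.965, 0.249], [-0.009, 0.251, -0.968], [-0.997, 0.073, 0.028]] q [ 0.17  0.91  0.07  1.68 -0.14  0.48  0.59]
phi 14.56 turn 0.4 dist mm [  0.1   2.6 -21.1]
[0.12, -0.0, -0.02, 0.02]
[0.12, -0.0, -0.02, 0.02]
[0.12, -0.0, -0.02, 0.02]
```

View pics/w24.png

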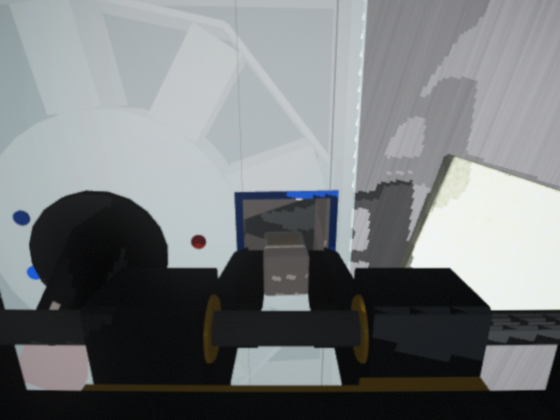

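{"method": "send_rows", "body": {"steps": [1,0.1,-0.02,0,0,1,0.12,-0.01,0,0,1,0.1,0,0,0,1,0.03,0,0,0,1,0,0,0,0]}}

```text
time: 48.72
ee_pos: [0.6247, -0.1767, 0.0795]
eef_rot: [1.043, 1.252, -0.977]
wrist_force: [0.3, -0.1, -0.3]
grip_width: 0.02
```

Run:
```python
from h import *
rows([.6255,-.174,.082],14.2,3)
save('wrist','w25.png')
```

```text
t 48.73 p [ 0.6247 -0.1767  0.0795] grip 0.02 F [ 0.3 -0.1 -0.3]
R [[0.076, 0.965, 0.25], [-0.008, 0.251, -0.968], [-0.997, 0.072, 0.027]] q [ 0.17  0.94  0.07  1.69 -0.15  0.44  0.59]
phi 14.58 turn 0.4 dist mm [0.8 2.7 2.5]
[-0.01, 0.01, -0.01, 0.02]
[-0.01, 0.01, -0.01, 0.02]
[-0.01, 0.01, -0.01, 0.02]
```

View pics/w25.png

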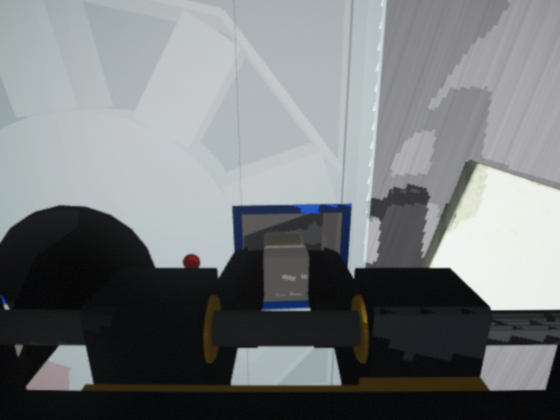

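{"method": "send_rows", "body": {"steps": [1,-0.02,0,0,0,0.5,0,0,0,0,0.5,0,0,0,0,0.5,-0.2,0,0,0,0.5,-0.5,0,0,0]}}

```text
time: 49.4
ee_pos: [0.6206, -0.1761, 0.1232]
eef_rot: [1.043, 1.254, -0.978]
wrist_force: [0.4, 0.9, 0.4]
grip_width: 0.0441
```

Run:
```python
from h import *
im=save('scene','s7.png')[:,:,::-1];cv2.imwrite('pics/s7c.png',cv2.resize(im[60:280,120:400],None,fx=2.7,fy=2.7,interpolation=cv2.INTER_CUBIC))
save('wrist','w26.png')
rows([.537,-.196,.14],-15.8,6)
```

```text
t 49.5 p [ 0.6233 -0.1772  0.1269] grip 0.0442 F [ 1.3 -0.6 -0.3]
R [[0.082, 0.965, 0.249], [-0.01, 0.251, -0.968], [-0.997, 0.077, 0.03]] q [ 0.17  0.87  0.08  1.68 -0.14  0.51  0.59]
phi 14.58 turn 30.4 dist mm [-86.3 -18.8  13.1]
[-0.06, -0.24, -0.01, 0.84]
[-0.06, -0.24, 0.01, 0.84]
[-0.06, -0.24, 0.03, 0.84]
[-0.06, -0.24, 0.06, 0.84]
[-0.06, -0.23, 0.08, 0.84]
[-0.06, -0.22, 0.1, 0.84]
```

View pics/s7c.png

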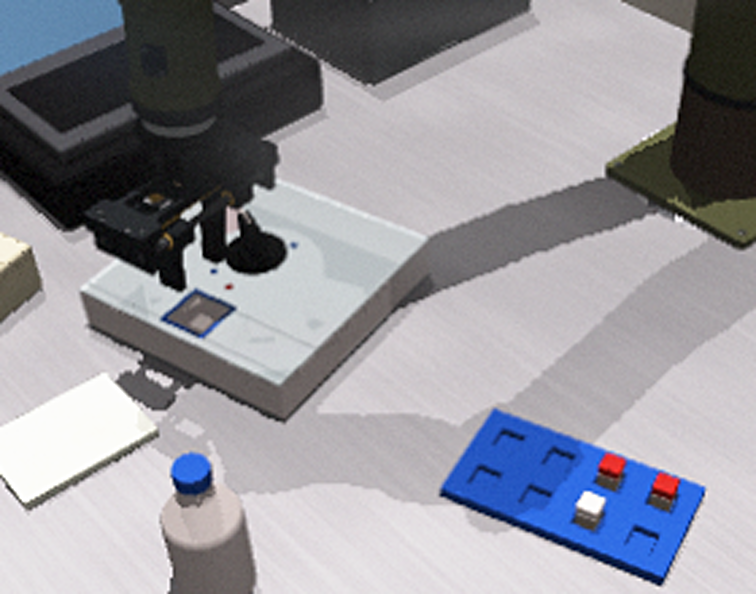

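View pics/w26.png

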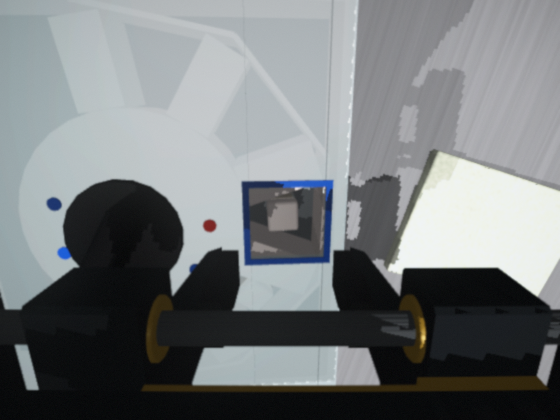

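{"method": "send_rows", "body": {"steps": [0.5,-0.5,0,0,0.6,0.5,0,-0.3,0,0.85,0.5,0,-0.4,0.05,0.85,0.5,0,-0.4,0.08,0.85,0.5,0,-0.2,0.1,0.85]}}

```text
time: 50.12
ee_pos: [0.5426, -0.195, 0.1524]
eef_rot: [1.376, 1.055, -1.273]
wrist_force: [0.4, -0.2, 0.3]
grip_width: 0.0438
```

Run:
```python
from h import *
rows([.537,-.196,.125],-15.8,3)
```

```text
t 50.12 p [ 0.5426 -0.195   0.1524] grip 0.0438 F [ 0.4 -0.2  0.3]
R [[0.086, 0.981, -0.176], [-0.01, -0.176, -0.984], [-0.996, 0.086, -0.006]] q [ 0.18  0.77  0.15  1.9  -0.3   0.41  0.38]
phi -10.15 turn 5.7 dist mm [ -5.6  -1.  -27.4]
[0.15, -0.04, 0.01, 0.31]
[0.15, -0.04, 0.01, 0.31]
[0.15, -0.04, 0.01, 0.31]
```

{"method": "send_rows", "body": {"steps": [0.5,0.1,-0.06,0,0.4,0.5,0.2,-0.04,0,0.35,0.5,0.3,-0.03,0,0.1,0.5,0.25,0,0,0,0.5,0.05,0,0,0]}}

```text
time: 50.75
ee_pos: [0.5407, -0.1929, 0.0943]
eef_rot: [1.445, 1.007, -1.334]
wrist_force: [-2.7, 0.2, 6.0]
grip_width: 0.0441
```

Run:
```python
from h import *
rows([.537,-.196,.095],-15.8,1)
```

```text
t 50.75 p [ 0.5407 -0.1929  0.0943] grip 0.0441 F [-2.7  0.2  6. ]
R [[0.086, 0.96, -0.265], [-0.009, -0.265, -0.964], [-0.996, 0.086, -0.014]] q [ 0.2   0.86  0.11  1.93 -0.36  0.29  0.35]
phi -15.41 turn 0.4 dist mm [-3.7 -3.1  0.7]
[-0.02, -0.05, 0.07, 0.06]
```

{"method": "send_rows", "body": {"steps": [0.5,-0.03,-0.06,0.05,0.05,1,0,0,0,0,1,0,0,0,0,1,0,0,0,0,1,0.05,0,0,0]}}

```text
time: 51.38
ee_pos: [0.5383, -0.1952, 0.0943]
eef_rot: [1.451, 1.001, -1.335]
wrist_force: [0.0, 0.1, 5.4]
grip_width: 0.0146
```

{"method": "send_rows", "body": {"steps": [1,0.06,0,0,0,1,0.06,0,0,0,1,0.06,0,0,0,1,0.05,0,0,0,1,0.04,0,0,0]}}

```text
time: 52.0
ee_pos: [0.5382, -0.1953, 0.0864]
eef_rot: [1.454, 1.001, -1.333]
wrist_force: [-5.0, 2.3, 22.0]
grip_width: 0.0145
```

{"method": "send_rows", "body": {"steps": [1,0.03,0,0,0.5,1,0.03,0,0,0.9,1,0.03,0,0,0.9,1,0.03,0,0,0.9,1,0.03,0,0,0.9]}}

```text
time: 52.62
ee_pos: [0.5382, -0.1954, 0.0864]
eef_rot: [1.779, 0.731, -1.619]
wrist_force: [-3.3, 2.1, 18.5]
grip_width: 0.0145
```

Run:
```python
from h import *
rows([.537,-.196,.084],-55.8,5)
```

```text
t 52.62 p [ 0.5382 -0.1954  0.0864] grip 0.0145 F [-3.3  2.1 18.5]
R [[0.097, 0.751, -0.654], [-0.006, -0.656, -0.754], [-0.995, 0.077, -0.059]] q [ 0.18  0.88  0.16  1.94 -0.57  0.27  0.11]
phi -41.17 turn 14.6 dist mm [-1.2 -0.6 -2.4]
[0.01, -0.0, 0.0, 0.49]
[0.01, -0.0, 0.0, 0.49]
[0.01, -0.0, 0.0, 0.49]
[0.01, -0.0, 0.0, 0.49]
[0.01, -0.0, 0.01, 0.49]
```

{"method": "send_rows", "body": {"steps": [1,0.03,0,0,0.7,1,0.03,0,0,0.7,1,0.03,0,0,0.55,1,0.03,0,0,0.35,1,0.03,0,0,0.1]}}

```text
time: 53.25
ee_pos: [0.5384, -0.1954, 0.0863]
eef_rot: [1.964, 0.54, -1.775]
wrist_force: [-4.5, 1.1, 19.2]
grip_width: 0.0146
```

Run:
```python
from h import *
rows([.537,-.196,.084],-55.8,5)
```

```text
t 53.25 p [ 0.5384 -0.1954  0.0863] grip 0.0146 F [-4.5  1.1 19.2]
R [[0.102, 0.556, -0.825], [-0.003, -0.829, -0.559], [-0.995, 0.059, -0.083]] q [ 0.17  0.88  0.2   1.95 -0.69  0.28 -0.03]
phi -56.14 turn -0.3 dist mm [-1.4 -0.6 -2.3]
[0.01, -0.0, 0.01, -0.01]
[0.01, -0.0, 0.01, -0.01]
[0.01, -0.0, 0.01, -0.01]
[0.01, -0.0, 0.01, -0.01]
[0.01, -0.0, 0.01, -0.01]
```

{"method": "send_rows", "body": {"steps": [1,-0.06,0,0,0,1,-0.06,0,0,0,1,-0.06,0,0,0,1,-0.06,0,0,0,0.5,0,0,0,0]}}

```text
time: 53.88
ee_pos: [0.5378, -0.1951, 0.0958]
eef_rot: [1.961, 0.54, -1.777]
wrist_force: [0.4, -0.8, -0.4]
grip_width: 0.0221
```

{"method": "send_rows", "body": {"steps": [0.5,0,0,0,0,0.5,0,0,0,0,0.5,-0.3,0,0,0,0.5,-0.8,0,0,0,0.5,-0.2,0,0,0]}}

```text
time: 54.5
ee_pos: [0.5286, -0.1948, 0.1774]
eef_rot: [1.961, 0.54, -1.779]
wrist_force: [0.5, -0.4, -0.9]
grip_width: 0.0442
```

Run:
```python
from h import *
im=save('scene','s8.png')[:,:,::-1];cv2.imwrite('pics/s8c.png',cv2.resize(im[60:280,120:400],None,fx=2.7,fy=2.7,interpolation=cv2.INTER_CUBIC))
rows([.5125,.2374,.13],19.3,13)
rows([.5125,.2374,.13],-70.7,8)
```

```text
t 54.55 p [ 0.5286 -0.1946  0.1775] grip 0.044 F [-0.9 -0.4  0.8]
R [[0.098, 0.556, -0.825], [-0.003, -0.829, -0.559], [-0.995, 0.057, -0.08]] q [ 0.07  0.74  0.36  1.94 -0.61  0.48 -0.1 ]
phi -56.13 turn -75.4 dist mm [-16.1 432.  -47.5]
[0.06, -0.47, -0.29, -0.97]
[0.06, -0.44, -0.33, -0.97]
[0.06, -0.41, -0.38, -0.97]
[0.06, -0.37, -0.42, -0.97]
[0.06, -0.32, -0.45, -0.97]
[0.06, -0.27, -0.48, -0.97]
[0.06, -0.22, -0.51, -0.97]
[0.06, -0.17, -0.53, -0.97]
[0.06, -0.12, -0.54, -0.97]
[0.06, -0.06, -0.55, -0.97]
[0.06, -0.01, -0.55, -0.97]
[0.06, 0.05, -0.55, -0.97]
[0.06, 0.1, -0.54, -0.97]
t 54.55 p [ 0.5286 -0.1946  0.1775] grip 0.044 F [-0.9 -0.4  0.8]
R [[0.098, 0.556, -0.825], [-0.003, -0.829, -0.559], [-0.995, 0.057, -0.08]] q [ 0.07  0.74  0.36  1.94 -0.61  0.48 -0.1 ]
phi -56.13 turn 14.6 dist mm [-16.1 432.  -47.5]
[0.09, -0.77, -0.47, 0.3]
[0.09, -0.78, -0.44, 0.3]
[0.09, -0.8, -0.42, 0.3]
[0.09, -0.81, -0.39, 0.3]
[0.09, -0.82, -0.37, 0.3]
[0.09, -0.83, -0.34, 0.3]
[0.09, -0.85, -0.31, 0.3]
[0.09, -0.85, -0.29, 0.3]
```

View pics/s8c.png

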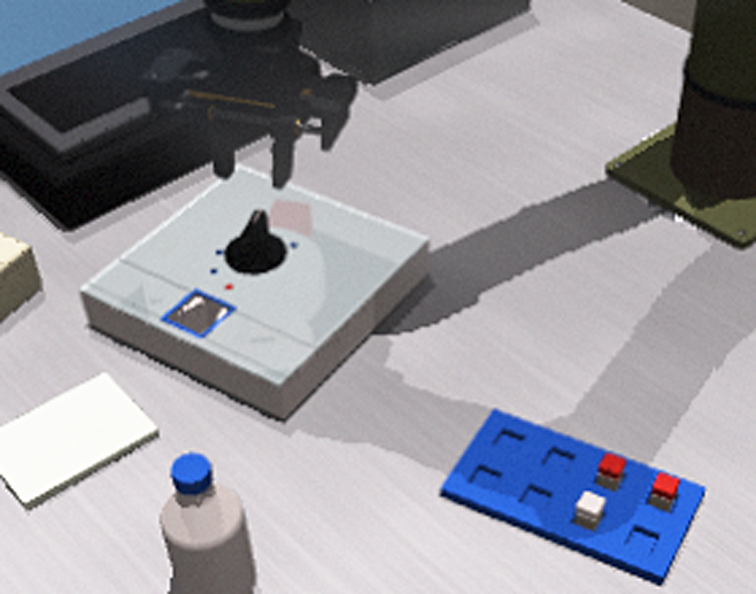

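{"method": "send_rows", "body": {"steps": [0.64,0,-0.47,-0.3,-1,0.64,0,-0.44,-0.35,-1,0.64,0,-0.41,-0.4,-1,0.64,0,-0.36,-0.42,-1,0.64,0,-0.3,-0.45,-1]}}

```text
time: 55.18
ee_pos: [0.5213, -0.0251, 0.1765]
eef_rot: [1.583, 0.906, -1.439]
wrist_force: [1.1, 0.1, -0.4]
grip_width: 0.0316
```

{"method": "send_rows", "body": {"steps": [0.64,0,-0.26,-0.5,-1,0.64,0,-0.2,-0.52,-1,0.64,0,-0.15,-0.54,-1,0.64,0.1,-0.1,-0.55,-1,0.64,0.1,-0.05,-0.55,-1]}}

```text
time: 55.8
ee_pos: [0.5113, 0.1484, 0.1618]
eef_rot: [1.173, 1.179, -1.071]
wrist_force: [-0.0, -1.0, 0.2]
grip_width: 0.0318
```

Run:
```python
from h import *
rows([.5125,.2374,.13],19.3,3)
```

```text
t 55.8 p [0.5113 0.1484 0.1618] grip 0.0318 F [-0.  -1.   0.2]
R [[0.095, 0.991, 0.099], [-0.004, 0.1, -0.995], [-0.995, 0.094, 0.013]] q [-0.53  0.72  0.23  2.03 -0.35  0.34  0.06]
phi 5.78 turn -13.5 dist mm [  1.2  89.  -31.8]
[0.17, 0.04, -0.49, -0.75]
[0.17, 0.08, -0.49, -0.75]
[0.17, 0.12, -0.48, -0.75]
```

{"method": "send_rows", "body": {"steps": [0.64,0,0.03,-0.5,-0.8,0.64,0.05,0.06,-0.5,-0.8,0.64,0.1,0.08,-0.3,-0.5,0.64,0.1,0,-0.1,0,0.64,0,0,0,0]}}

```text
time: 56.42
ee_pos: [0.5042, 0.2372, 0.1432]
eef_rot: [0.991, 1.27, -0.91]
wrist_force: [0.7, -0.6, 0.5]
grip_width: 0.0316
```

Run:
```python
from h import *
rows([.512,.2374,.08],19.3,3)
save('wrist','w27.png')
print(proj('wrist',[.5139,.2374,.034]))
```

```text
t 56.42 p [0.5042 0.2372 0.1432] grip 0.0316 F [ 0.7 -0.6  0.5]
R [[0.09, 0.942, 0.324], [-0.004, 0.325, -0.946], [-0.996, 0.084, 0.033]] q [-0.68  0.77  0.22  1.96 -0.29  0.36  0.07]
phi 19.05 turn -0.3 dist mm [  7.8   0.2 -63.2]
[0.35, 0.01, 0.0, -0.01]
[0.35, 0.01, 0.0, -0.01]
[0.35, 0.01, 0.0, -0.01]
[[284.44700587 213.70951821]]
```

View pics/w27.png

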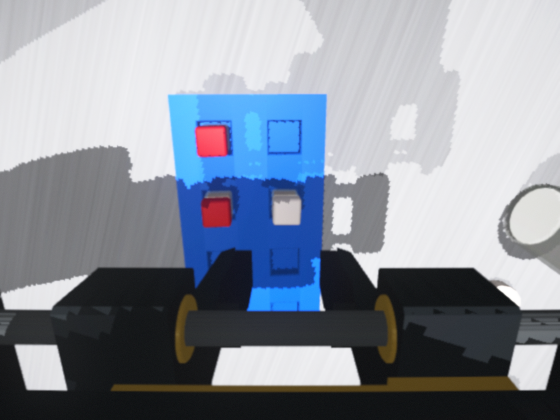

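{"method": "send_rows", "body": {"steps": [0.64,0.1,0.02,0,-0.05,0.64,0.3,0.02,0,0,0.64,0.4,0,0,0,0.64,0.2,0,0,0,0.64,0,0,0,0]}}

```text
time: 57.1
ee_pos: [0.5139, 0.2332, 0.0802]
eef_rot: [0.991, 1.267, -0.913]
wrist_force: [0.5, 0.4, 0.9]
grip_width: 0.0317
```

Run:
```python
from h import *
rows([.512,.2378,.045],19.3,3)
```

```text
t 57.1 p [0.5139 0.2332 0.0802] grip 0.0317 F [0.5 0.4 0.9]
R [[0.091, 0.943, 0.322], [-0.007, 0.324, -0.946], [-0.996, 0.084, 0.035]] q [-0.63  0.89  0.16  1.96 -0.31  0.24  0.1 ]
phi 18.95 turn -0.4 dist mm [ -1.9   4.6 -35.2]
[0.19, -0.02, -0.03, -0.02]
[0.19, -0.02, -0.03, -0.02]
[0.19, -0.02, -0.03, -0.02]
```

{"method": "send_rows", "body": {"steps": [0.64,0,-0.04,-0.08,-0.05,0.64,0.25,-0.02,-0.03,0,0.64,0.25,-0.01,0,0,0.64,0.07,0,0,0,0.64,0,0,0,0]}}

```text
time: 57.72
ee_pos: [0.5111, 0.2387, 0.0439]
eef_rot: [0.987, 1.269, -0.907]
wrist_force: [-0.1, -0.0, -0.3]
grip_width: 0.0317
```

Run:
```python
from h import *
rows([.512,.2378,.045],19.3,1)
save('wrist','w28.png')
```

```text
t 57.73 p [0.5111 0.2387 0.0439] grip 0.0317 F [-0.1 -0.  -0.3]
R [[0.092, 0.94, 0.327], [-0.006, 0.329, -0.944], [-0.996, 0.085, 0.036]] q [-0.62  0.95  0.13  1.96 -0.32  0.17  0.1 ]
phi 19.29 turn -0.0 dist mm [ 0.9 -0.9  1.1]
[-0.02, 0.01, 0.02, -0.0]
```

View pics/w28.png

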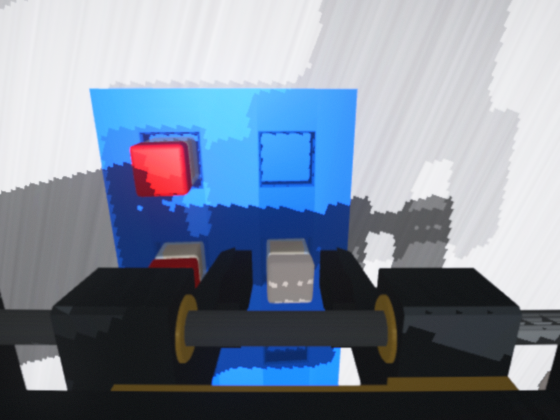

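{"method": "send_rows", "body": {"steps": [0.64,-0.02,0.02,0,0,1,0,0,0,0,1,0,0,0,0,1,0,0,0,0,1,-0.1,0,0,0]}}

```text
time: 58.4
ee_pos: [0.512, 0.2391, 0.0524]
eef_rot: [0.988, 1.268, -0.907]
wrist_force: [0.1, 0.6, -0.1]
grip_width: 0.0199
```

{"method": "send_rows", "body": {"steps": [1,-0.2,0,0,0,1,-0.4,0,0,0,1,-0.6,0,0,0,1,-0.5,0,0,0,1,-0.2,0,0,0]}}

```text
time: 59.02
ee_pos: [0.5006, 0.2396, 0.1719]
eef_rot: [0.989, 1.268, -0.906]
wrist_force: [0.8, 0.6, -0.3]
grip_width: 0.0197
```

Run:
```python
from h import *
save('wrist','w29.png')
rows([.625,-.174,.13],14.2,9)
```

```text
t 59.08 p [0.5009 0.2398 0.1725] grip 0.0202 F [-1.  -1.1  0.5]
R [[0.094, 0.94, 0.327], [-0.004, 0.328, -0.945], [-0.996, 0.088, 0.034]] q [-0.71  0.72  0.25  1.95 -0.28  0.42  0.06]
phi 19.24 turn 5.0 dist mm [ 124.1 -413.8  -42.5]
[0.1, -0.04, 0.8, 0.09]
[0.1, -0.03, 0.8, 0.09]
[0.1, -0.03, 0.8, 0.09]
[0.1, -0.02, 0.8, 0.09]
[0.1, -0.01, 0.8, 0.09]
[0.1, -0.0, 0.8, 0.09]
[0.1, 0.0, 0.8, 0.09]
[0.1, 0.01, 0.8, 0.09]
[0.1, 0.02, 0.8, 0.09]
```

View pics/w29.png

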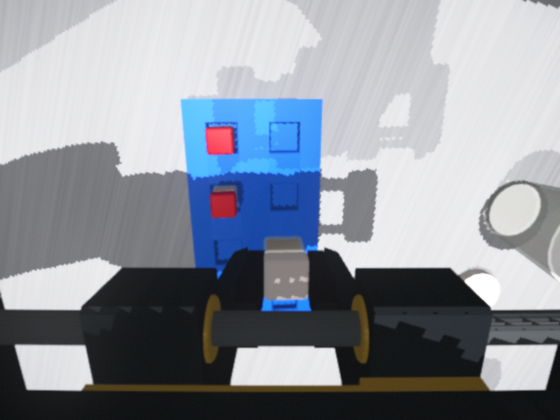

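{"method": "send_rows", "body": {"steps": [1,0.05,-0.04,0.8,0.1,1,0.05,-0.04,0.8,0.1,1,0.05,-0.03,0.8,0.1,1,0.1,-0.02,0.8,0.1,1,0.1,0,0.8,0.1]}}

```text
time: 59.7
ee_pos: [0.5702, 0.0098, 0.1551]
eef_rot: [1.025, 1.259, -0.934]
wrist_force: [1.2, 0.1, -1.1]
grip_width: 0.0201
```

{"method": "send_rows", "body": {"steps": [1,0.1,0,0.8,0.1,1,0.05,0,0.8,0.1,1,0.05,0,0.8,0.1,1,0.05,0,0.4,0,1,0,0,0.1,0]}}

```text
time: 60.32
ee_pos: [0.6177, -0.1681, 0.1385]
eef_rot: [1.053, 1.249, -0.967]
wrist_force: [-0.9, 0.2, -0.7]
grip_width: 0.0203
```

Run:
```python
from h import *
save('wrist','w30.png')
rows([.6255,-.174,.11],14.2,3)
```

```text
t 60.38 p [ 0.6177 -0.1682  0.1387] grip 0.0201 F [ 0.5 -1.5 -0. ]
R [[0.084, 0.965, 0.25], [-0.001, 0.251, -0.968], [-0.996, 0.082, 0.022]] q [ 0.16  0.84  0.08  1.71 -0.15  0.52  0.59]
phi 14.58 turn 0.4 dist mm [  7.8  -5.8 -28.7]
[0.16, 0.02, 0.04, 0.02]
[0.16, 0.02, 0.04, 0.02]
[0.16, 0.02, 0.04, 0.02]
```

View pics/w30.png

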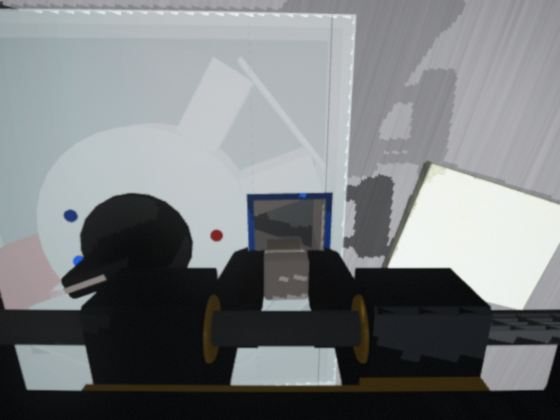

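{"method": "send_rows", "body": {"steps": [1,0,0.03,0.1,0.05,1,0.1,0.02,0.06,0,1,0.25,0,0.02,0,1,0.15,0,0,0,1,0,0,0,0]}}

```text
time: 61.0
ee_pos: [0.6257, -0.1721, 0.1059]
eef_rot: [1.054, 1.255, -0.966]
wrist_force: [-0.2, -1.0, -0.3]
grip_width: 0.0198
```

Run:
```python
from h import *
rows([.625,-.175,.081],14.2,3)
```

```text
t 61.0 p [ 0.6257 -0.1721  0.1059] grip 0.0198 F [-0.2 -1.  -0.3]
R [[0.082, 0.965, 0.251], [0.004, 0.252, -0.968], [-0.997, 0.08, 0.016]] q [ 0.17  0.9   0.07  1.68 -0.16  0.48  0.6 ]
phi 14.62 turn 0.4 dist mm [ -0.7  -2.9 -24.9]
[0.14, -0.02, 0.01, 0.02]
[0.14, -0.02, 0.01, 0.02]
[0.14, -0.02, 0.01, 0.02]
```

{"method": "send_rows", "body": {"steps": [1,0.05,-0.03,0.05,0.05,1,0.12,-0.02,0.02,0,1,0.12,-0.01,0.01,0,1,0.08,0,0,0,1,0,0,0,0]}}

```text
time: 61.62
ee_pos: [0.6253, -0.178, 0.0823]
eef_rot: [1.058, 1.252, -0.97]
wrist_force: [0.7, -0.7, -1.0]
grip_width: 0.0199
```

Run:
```python
from h import *
rows([.625,-.175,.081],14.2,3)
save('wrist','w31.png')
```

```text
t 61.62 p [ 0.6253 -0.178   0.0823] grip 0.0199 F [ 0.7 -0.7 -1. ]
R [[0.082, 0.966, 0.246], [0.004, 0.246, -0.969], [-0.997, 0.08, 0.016]] q [ 0.18  0.94  0.06  1.69 -0.16  0.44  0.61]
phi 14.29 turn 0.1 dist mm [-0.3  3.  -1.3]
[0.01, 0.0, -0.02, 0.01]
[0.01, 0.0, -0.02, 0.01]
[0.01, 0.0, -0.02, 0.01]
```

View pics/w31.png

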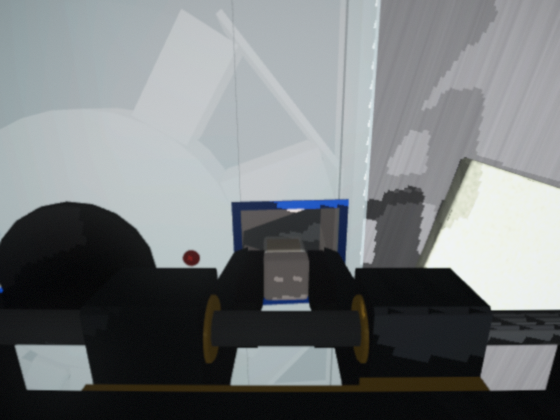

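No contact; the vial is inside the window. Nudge +y and release.

{"method": "send_rows", "body": {"steps": [1,0,0,-0.03,0,0.5,0,0,0,0,0.5,0,0,0,0,0.5,-0.2,0,0,0,0.5,-0.5,0,0,0]}}

```text
time: 62.3
ee_pos: [0.6206, -0.1758, 0.1247]
eef_rot: [1.058, 1.255, -0.97]
wrist_force: [-1.2, 0.4, 0.7]
grip_width: 0.0441
```

{"method": "send_rows", "body": {"steps": [0.5,-0.5,0,0,0.6,0.5,0,-0.3,0,0.85,0.5,0,-0.4,0.05,0.85,0.5,0,-0.4,0.08,0.85,0.5,0,-0.25,0.1,0.85]}}

```text
time: 62.92
ee_pos: [0.5396, -0.1948, 0.1563]
eef_rot: [1.392, 1.057, -1.265]
wrist_force: [0.4, 0.1, -0.1]
grip_width: 0.0441
```

Run:
```python
from h import *
a=save('scene','s9.png')[90:230,120:320,::-1];b=save('top','t5.png')[150:290,340:510,::-1]
cv2.imwrite('pics/c9.png',np.hstack([cv2.resize(x,None,fx=2.1,fy=2.1,interpolation=cv2.INTER_CUBIC) for x in(a,b)]))
rows([.537,-.196,.125],-55.8,6)
```

```text
t 63.02 p [ 0.5389 -0.1955  0.1562] grip 0.0438 F [-0.7 -0.5 -0.1]
R [[0.091, 0.98, -0.179], [0.002, -0.18, -0.984], [-0.996, 0.089, -0.018]] q [ 0.2   0.76  0.14  1.91 -0.31  0.42  0.4 ]
phi -10.40 turn 45.4 dist mm [ -1.9  -0.5 -31.2]
[0.09, -0.01, 0.0, 1.26]
[0.09, -0.01, 0.01, 1.26]
[0.09, -0.01, 0.01, 1.26]
[0.09, -0.01, 0.01, 1.26]
[0.09, -0.01, 0.01, 1.26]
[0.09, -0.01, 0.01, 1.26]
```

View pics/c9.png

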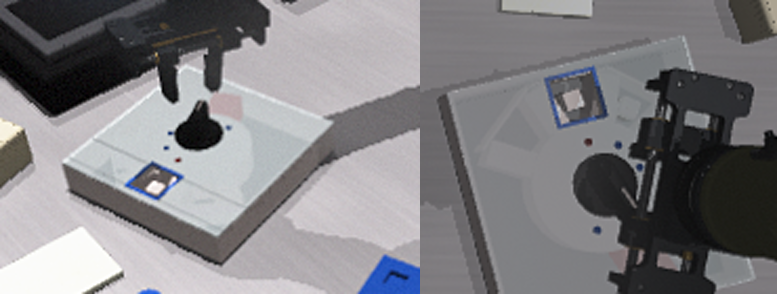

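{"method": "send_rows", "body": {"steps": [0.5,0,0,0,0.8,0.5,0,0,0,1,0.5,0,0,0,1,0.5,0,0,0,1,0.5,0,0,0,1]}}

```text
time: 63.65
ee_pos: [0.5451, -0.194, 0.1597]
eef_rot: [1.766, 0.758, -1.594]
wrist_force: [0.1, -0.3, -0.6]
grip_width: 0.0441
```

{"method": "send_rows", "body": {"steps": [0.5,0,0,0,1,0.5,0,0,0,1,0.5,0.15,0,0,0.7,0.5,0.2,0,0,0,0.5,0,0,0,0]}}

```text
time: 64.28
ee_pos: [0.5537, -0.1915, 0.1406]
eef_rot: [1.965, 0.557, -1.759]
wrist_force: [0.0, -0.3, -0.9]
grip_width: 0.0442
```

Run:
```python
from h import *
rows([.537,-.196,.096],-55.8,3)
```

```text
t 64.28 p [ 0.5537 -0.1915  0.1406] grip 0.0442 F [ 0.  -0.3 -0.9]
R [[0.109, 0.568, -0.816], [0.005, -0.821, -0.571], [-0.994, 0.058, -0.092]] q [ 0.1   0.81  0.3   1.9  -0.64  0.43 -0.08]
phi -55.31 turn 0.5 dist mm [-16.7  -4.5 -44.6]
[0.24, -0.05, 0.11, 0.03]
[0.24, -0.05, 0.11, 0.03]
[0.24, -0.05, 0.11, 0.03]
```

{"method": "send_rows", "body": {"steps": [0.5,0,-0.1,0.2,0.05,0.5,0,-0.06,0.13,0.03,0.5,0.2,-0.02,0.04,0,0.5,0.25,0,0,0,0.5,0,0,0,0]}}

```text
time: 64.9
ee_pos: [0.5306, -0.1958, 0.1095]
eef_rot: [1.97, 0.551, -1.763]
wrist_force: [0.7, -0.0, 0.8]
grip_width: 0.0442
```

Run:
```python
from h import *
rows([.537,-.196,.096],-55.8,2)
```

```text
t 64.9 p [ 0.5306 -0.1958  0.1095] grip 0.0442 F [ 0.7 -0.   0.8]
R [[0.109, 0.562, -0.82], [0.005, -0.825, -0.565], [-0.994, 0.058, -0.093]] q [ 0.17  0.84  0.21  1.97 -0.68  0.31 -0.02]
phi -55.75 turn 0.1 dist mm [  6.4  -0.2 -13.5]
[0.12, 0.02, -0.03, 0.0]
[0.12, 0.02, -0.03, 0.0]
```

{"method": "send_rows", "body": {"steps": [0.5,0.1,0.04,-0.05,0,0.5,0.1,0,-0.02,0,0.5,0,0,0,0,1,0,0,0,0,1,0,0,0,0]}}

```text
time: 65.53
ee_pos: [0.5381, -0.1952, 0.0972]
eef_rot: [1.97, 0.551, -1.762]
wrist_force: [-0.4, -0.4, 0.9]
grip_width: 0.0261
```

Run:
```python
from h import *
rows([.537,-.196,.096],-55.8,2)
```

```text
t 65.53 p [ 0.5381 -0.1952  0.0972] grip 0.0261 F [-0.4 -0.4  0.9]
R [[0.11, 0.563, -0.819], [0.004, -0.825, -0.566], [-0.994, 0.059, -0.093]] q [ 0.17  0.86  0.2   1.95 -0.69  0.3  -0.02]
phi -55.69 turn 0.1 dist mm [-1.1 -0.8 -1.2]
[0.01, 0.0, 0.01, 0.01]
[0.01, 0.0, 0.01, 0.01]
```

{"method": "send_rows", "body": {"steps": [1,0,0,0,0,1,0.05,0,0,0,1,0.06,0,0,0,1,0.06,0,0,0,1,0.06,0,0,0]}}

```text
time: 66.15
ee_pos: [0.5385, -0.1955, 0.0869]
eef_rot: [1.973, 0.551, -1.762]
wrist_force: [-10.4, 3.0, 43.7]
grip_width: 0.014
```

{"method": "send_rows", "body": {"steps": [1,0.05,0,0,0,1,0.04,0,0,0,1,0.03,0,0,-0.4,1,0.03,0,0,-0.8,1,0.03,0,0,-0.9]}}

```text
time: 66.78
ee_pos: [0.5381, -0.1954, 0.0871]
eef_rot: [1.828, 0.715, -1.617]
wrist_force: [-4.3, 1.1, 18.2]
grip_width: 0.0142
```

Run:
```python
from h import *
rows([.537,-.196,.085],104.2,5,half=False)
```

```text
t 66.78 p [ 0.5381 -0.1954  0.0871] grip 0.0142 F [-4.3  1.1 18.2]
R [[0.117, 0.727, -0.676], [0.011, -0.682, -0.732], [-0.993, 0.079, -0.088]] q [ 0.22  0.87  0.13  1.96 -0.6   0.25  0.12]
phi -43.14 turn -147.3 dist mm [-1.1 -0.6 -2.1]
[0.01, -0.0, 0.0, -4.91]
[0.01, -0.0, 0.0, -4.91]
[0.01, -0.0, 0.0, -4.91]
[0.01, -0.0, -0.0, -4.91]
[0.01, -0.0, -0.0, -4.91]
```

{"method": "send_rows", "body": {"steps": [1,0.03,0,0,-0.9,1,0.03,0,0,-0.9,1,0.03,0,0,-0.9,1,0.03,0,0,-0.9,1,0.03,0,0,-0.9]}}

```text
time: 67.4
ee_pos: [0.5378, -0.1955, 0.0868]
eef_rot: [1.479, 1.004, -1.296]
wrist_force: [-4.1, 1.5, 18.8]
grip_width: 0.015
```

{"method": "send_rows", "body": {"steps": [1,0.03,0,0,-0.9,1,0.03,0,0,-0.9,1,0.03,0,0,-0.9,1,0.03,0,0,-0.9,1,0.03,0,0,-0.9]}}

```text
time: 68.03
ee_pos: [0.5376, -0.1958, 0.0865]
eef_rot: [1.107, 1.213, -0.96]
wrist_force: [-4.3, 0.7, 18.0]
grip_width: 0.0157
```

{"method": "send_rows", "body": {"steps": [1,0.03,0,0,-0.9,1,0.03,0,0,-0.9,1,0.03,0,0,-0.9,1,0.03,0,0,-0.9,1,0.03,0,0,-0.9]}}

```text
time: 68.65
ee_pos: [0.5378, -0.1961, 0.0861]
eef_rot: [0.72, 1.351, -0.616]
wrist_force: [-4.7, 2.2, 18.3]
grip_width: 0.0147
```

{"method": "send_rows", "body": {"steps": [1,0.03,0,0,-0.9,1,0.03,0,0,-0.9,1,0.03,0,0,-0.9,1,0.03,0,0,-0.9,1,0.03,0,0,-0.9]}}

```text
time: 69.28
ee_pos: [0.5381, -0.1962, 0.0858]
eef_rot: [0.322, 1.425, -0.268]
wrist_force: [-4.5, 1.7, 18.7]
grip_width: 0.0139
```

Run:
```python
from h import *
rows([.537,-.196,.085],104.2,5,half=False)
```

```text
t 69.28 p [ 0.5381 -0.1962  0.0858] grip 0.0139 F [-4.5  1.7 18.7]
R [[0.129, 0.37, 0.92], [0.011, 0.927, -0.374], [-0.992, 0.058, 0.116]] q [ 0.38  0.87 -0.15  1.96  0.31  0.21  1.18]
phi 68.25 turn -35.9 dist mm [-1.1  0.2 -0.8]
[0.0, -0.0, -0.0, -1.2]
[0.0, -0.0, -0.0, -1.2]
[0.0, 0.0, -0.0, -1.2]
[0.0, 0.0, -0.0, -1.2]
[0.0, 0.0, -0.0, -1.2]
```

{"method": "send_rows", "body": {"steps": [1,0.03,0,0,-0.9,1,0.03,0,0,-0.9,1,0.03,0,0,-0.9,1,0.03,0,0,-0.9,1,0.03,0,0,-0.9]}}

```text
time: 69.9
ee_pos: [0.5382, -0.1957, 0.0854]
eef_rot: [-0.08, 1.437, 0.08]
wrist_force: [-5.0, 1.3, 18.9]
grip_width: 0.0136
```

Run:
```python
from h import *
rows([.537,-.196,.085],104.2,5,half=False)
```

```text
t 69.9 p [ 0.5382 -0.1957  0.0854] grip 0.0136 F [-5.   1.3 18.9]
R [[0.132, -0.103, 0.986], [0.007, 0.995, 0.103], [-0.991, -0.007, 0.132]] q [ 0.42  0.87 -0.21  1.96  0.54  0.23  1.45]
phi 95.94 turn -8.3 dist mm [-1.2 -0.3 -0.4]
[0.0, -0.0, -0.0, -0.28]
[0.0, -0.0, -0.0, -0.28]
[0.0, -0.0, -0.0, -0.28]
[0.0, -0.0, -0.0, -0.28]
[0.0, -0.0, -0.0, -0.28]
```

{"method": "send_rows", "body": {"steps": [1,0.03,0,0,-0.5,1,0.03,0,0,-0.4,1,0.03,0,0,-0.3,1,0.03,0,0,-0.1,1,0.02,0,0,-0.05]}}

```text
time: 70.53
ee_pos: [0.5381, -0.1955, 0.0854]
eef_rot: [-0.202, 1.426, 0.182]
wrist_force: [-2.9, -0.2, 10.3]
grip_width: 0.0135
```

Run:
```python
from h import *
rows([.537,-.196,.085],104.2,5,half=False)
a=save('scene','s10.png')[90:230,120:320,::-1]
cv2.imwrite('pics/c10.png',cv2.resize(a,None,fx=3.5,fy=3.5,interpolation=cv2.INTER_CUBIC))
```

```text
t 70.53 p [ 0.5381 -0.1955  0.0854] grip 0.0135 F [-2.9 -0.2 10.3]
R [[0.136, -0.245, 0.96], [0.004, 0.969, 0.247], [-0.991, -0.03, 0.132]] q [ 0.43  0.87 -0.23  1.96  0.61  0.23  1.52]
phi 104.17 turn -0.0 dist mm [-1.1 -0.5 -0.4]
[0.0, -0.0, -0.0, -0.0]
[0.0, -0.0, -0.0, -0.0]
[0.0, -0.0, -0.0, -0.0]
[0.0, -0.0, -0.0, -0.0]
[0.0, -0.0, -0.0, -0.0]
```

View pics/c10.png

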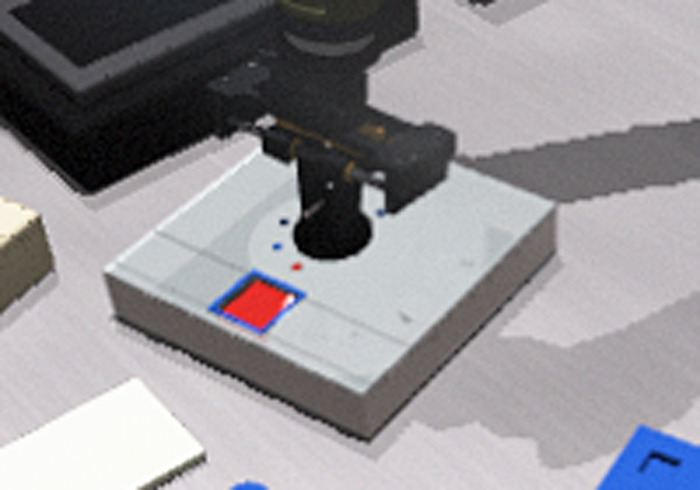

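Closed: the red sector fills the window. Release the knob and lift.

{"method": "send_rows", "body": {"steps": [1,-0.06,0,0,0,1,-0.06,0,0,0,1,-0.06,0,0,0,1,-0.06,0,0,0,0.5,0,0,0,0]}}

```text
time: 71.2
ee_pos: [0.5375, -0.1957, 0.0949]
eef_rot: [-0.197, 1.426, 0.183]
wrist_force: [-0.6, -0.3, 1.2]
grip_width: 0.0214
```

{"method": "send_rows", "body": {"steps": [0.5,0,0,0,0,0.5,0,0,0,0,0.5,-0.3,0,0,0,0.5,-0.8,0,0,0,0.5,-0.8,0,0,0]}}

```text
time: 71.82
ee_pos: [0.5195, -0.1953, 0.2086]
eef_rot: [-0.198, 1.432, 0.186]
wrist_force: [0.4, -0.5, 0.9]
grip_width: 0.0441
```

{"method": "send_rows", "body": {"steps": [0.5,-0.4,0.5,0,0,0.5,0,1,0,0,0.5,0,1,0,0,0.5,0,0.6,0,0,0.5,0,0,0,0]}}

```text
time: 72.45
ee_pos: [0.4711, -0.0107, 0.2343]
eef_rot: [-0.198, 1.42, 0.183]
wrist_force: [0.4, -0.8, 0.4]
grip_width: 0.0439
```

Run:
```python
from h import *
st()
im=save('top','t6.png');save('wrist','w32.png')
a=save('scene','s11.png')[90:280,120:400,::-1]
cv2.imwrite('pics/c11.png',cv2.resize(a,None,fx=2.8,fy=2.8,interpolation=cv2.INTER_CUBIC))
```

```text
t 72.45 p [ 0.4711 -0.0107  0.2343] grip 0.0439 F [ 0.4 -0.8  0.4]
R [[0.141, -0.243, 0.96], [0.008, 0.97, 0.245], [-0.99, -0.027, 0.139]] q [ 0.15  0.52 -0.34  2.16  0.49  0.39  1.23]
```

View pics/c11.png

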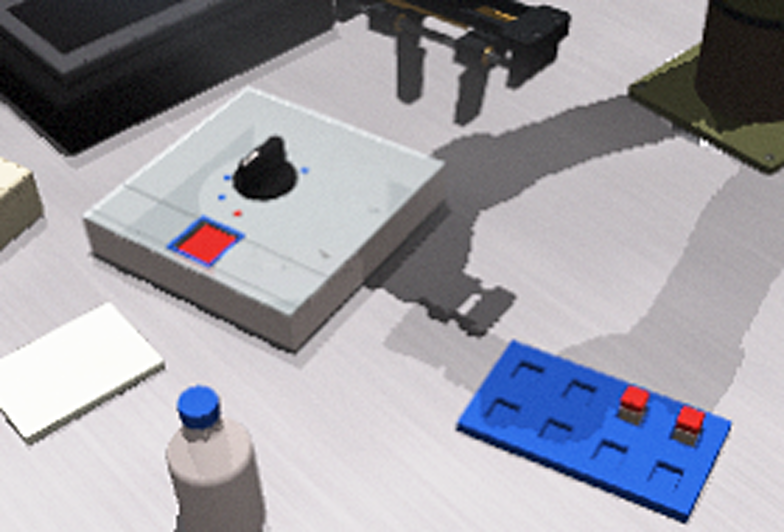

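View pics/t6.png

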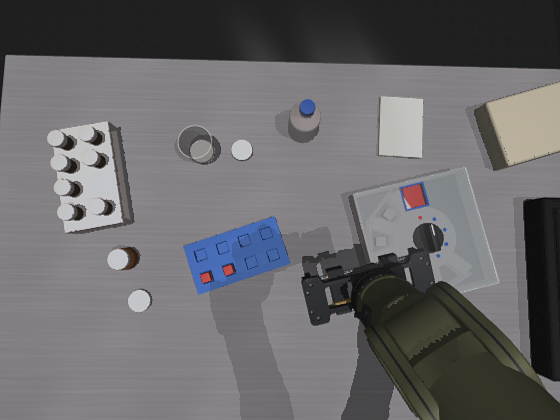

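Run:
```python
from h import *
a=cv2.imread('pics/scene0.png');b=cv2.imread('pics/s11.png')
r=[cv2.resize(x[130:200,165:260],None,fx=4,fy=4,interpolation=cv2.INTER_CUBIC) for x in(a,b)]
cv2.imwrite('pics/cmp.png',np.hstack(r))
a=cv2.imread('pics/top0.png');b=cv2.imread('pics/t6.png')
d=cv2.absdiff(a,b).max(2);d[:,300:]=0;print([cv2.boundingRect(c) for c in cv2.findContours((d>60).astype('uint8'),0,1)[0] if cv2.contourArea(c)>8])
```

```text
[(14, 358, 227, 62), (245, 256, 13, 12), (216, 242, 13, 11), (238, 235, 12, 11), (261, 228, 11, 11)]
```

View pics/cmp.png

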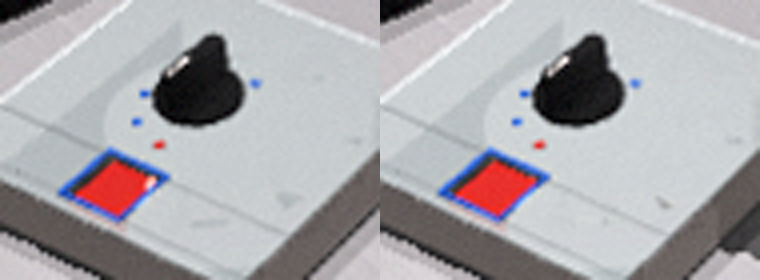

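The knob's height and angle match the start image. In the left part of the top view (tray, jar, beaker, lids, bottle), only the four vial pockets and the arm's shadow differ. Handing in.

```bash
python3 -c "
from station import env
print(env.close_job())"
```

```text
the job is handed in; nothing more can be done
None
```

All four white-capped vials present were loaded into the changer, one each in compartments 1 to 4. The changer was then turned back to closed and the job handed in at about 72 s; the close call gave no verdict.

**Last checks**
- The red sector fills the window, and the knob's height and angle match the starting picture, so it has sprung fully out.
- Each vial was seen in its compartment through the window after release.
- Both red-capped vials are still in their pockets.
- In the top view, the part holding the tray, jar, beaker, lids and bottle differs from the start only in the four emptied pockets and the arm's shadow. The notebook was compared by eye only and had not moved.

**What did not go smoothly**
- The first push on the knob briefly reached about 82 N at the wrist, under the 120 N limit. I pushed more gently after that.
- The third vial touched an edge at about 19 N on its way in. I lifted it, moved it a few millimetres and lowered it in freely.
- The tool picked up a tilt that grew over the run to about 8 degrees. The one-axis turn command could not correct it, but the grasps and drops were not affected.

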